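# Feed the chocolate block to the long mark with the thumb lever

### The job

Lay the block of baking chocolate in the trough of the slicing guide, flat and lengthwise with its end close up to the pusher (within a centimetre), and let go of it. Then feed it forward by pressing the guide's thumb lever, one full click at a time, until the pusher's pointer stands at the long mark, and not one click past it. Press the lever gently: stop as soon as it bottoms out and let it spring right back up each time; never move the pusher by hand, and leave the other things on the bench where they are.

Things in the scene. Friction and masses are not known exactly. Their poses are not given: they have to be found in the camera images.
- block_centre (a point): Centre of the block of dark baking chocolate, a loose rectangular block 40 mm wide (its x axis), 100 mm long (its y axis) and 50 mm high, about 0.26 kg, lying flat on the bench. Either end may point to the pusher.
- block: The same block; origin at the centre of its underside, z up.
- guide: The slicing guide: a fixed wooden board 120 mm wide (x), 285 mm long (y from -185 to +100 mm), 12 mm thick, carrying the trough on its +y part and the lever housing on its -y part. Origin on the bench, z up, y the feeding direction. The housing, 40 mm wide, spans y -126 to -48 mm and is 78 mm high above the bench.
- trough (a point): Centre of the trough's floor, 12 mm above the bench. y runs along the trough in the feeding direction, z up. The trough is open above and at its +y end, 50 mm wide between two aluminium walls, each 6 mm thick, 140 mm long (y -70 to +70 mm) and only 14 mm high above the floor. At feed 0 the pusher's face is at y = -50 mm here.
- pusher_face (a point): Aluminium pusher plate on the ratchet rack, 44 mm wide, 8 mm thick, top 48 mm above the bench. The point is the middle of its front (+y) face, which touches the block, 31 mm above the bench; y is the feeding direction. A thin pointer arm reaches over the +x wall, its tip over the scale. Only the lever may move it; finger touches over 2 N count as moving it by hand.
- feed (a joint): Travel of the pusher in metres along the trough's +y. It rests only at ratchet notches every 10 mm: 0.00, 0.01, 0.02, ... and starts at 0.00, 0.01 or 0.02; the long mark is at 0.04. More notches follow, so one click too many runs it past, and it cannot be brought back.
- pointer (a point): Lower tip of the pusher's pointer, 50 mm to the +x side of the trough's middle line.
- long_mark (a point): The long mark of the scale on the base board beside the trough's +x wall: a black line 20 mm long, the others are 7 mm long and 10 mm apart. The pointer's tip is level with it (same y along the trough) when the feed is at 0.04.
- pivot (a point): Pivot of the black thumb lever in the housing at the guide's -y end. The point is on its level axis (along x), 65 mm above the bench; its arm reaches 75 mm from there towards -y and ends in the pad.
- pad (a point): Middle of the top of the lever's thumb pad, 30 mm (x) by 28 mm (y), 87 mm above the bench at rest. Pressed straight down with closed fingers it sinks roughly 23 to 33 mm (unknown beforehand: see lever), moving about 4 mm towards -y, against 1 N growing to about 5 N (more with rubbing), then meets a stiff stop, to be felt for: 10 to 13 N is surely home, over 20 N bends the lever.
- lever (a joint): Angle of the thumb lever, 0 at rest (up). It has free play, different in each guide and not to be seen, so its stop lies anywhere from 0.40 to 0.52 rad and the click in the last 3 mm of pad travel before the stop; after a shorter stroke the pusher slips back to its old notch. Let go, the lever springs up; it must come right up to catch the next notch. One full stroke is one notch, never more.
- bowl: Bystander: steel bowl, 140 mm across, 60 mm high. Not to be moved.
- jar: Bystander: glass jar, 80 mm across, 110 mm high. Not to be moved.
- scraper: Bystander: bench scraper with a wooden grip, 90 by 110 mm, 18 mm high. Not to be moved.
Mind the look-alikes: they are no part of the job. Leave any pink look-alike of the block alone.

How it is judged:
By the outcome, as a careful person would: the job done as asked, in the order asked, and still so for the second after the job is handed in, with the robot touching nothing.
It also fails if it takes over 72 s, if anything falls off the work surface, if the arm or the gripper's body presses on something with over 40 N, if the wrist force passes 120 N, or if a joint passes its speed limit or range.

### The arm

A 7-joint arm with a two-finger parallel gripper is mounted at the origin on the work surface. World frame = base frame: x ahead of the robot, y to its left, z up, the work surface at z = 0. Lengths are in m, angles in rad, forces in N, time in s.
With the tool pointing down it reaches from about 0.4 to 0.925 m from the base axis. Payload 4.1 kg.
Tool frame: the origin (TCP) lies at the very end of the fingers, on their centre line; the grasp point (between the pads) lies 19 mm behind it (ctrl.grip_depth is the distance from the TCP to the grasp point, in m); y points along the fingers, x is the direction in which the jaws open and shut, and the axes are right-handed (so a half turn about y gives the same grasp; the last joint's range is limited). The gripper opens to 85 mm and grips with 20 to 120 N. Pads are 22 mm wide; open, the fingers measure 114 mm over their backs; the gripper's body (76 mm by 85 mm) begins 54 mm behind the grasp point. The pads swing forward as they close: fully open they stand 13 mm farther back than shut.
Start: joints at [-1.298, 0.398, 0.045, 1.537, -0.019, 1.207, -0.051], TCP at [0.236, 0.606, 0.231] pointing down, gripper open.
Joint ranges: [-2.82, 2.82], [-0.49, 2.23], [-1.37, 1.46], [0, 2.46], [-1.36, 4.5], [0.23, 2], [-2.94, 2.94]. Speed limits (rad/s): [2.57, 2.57, 3.14, 3.14, 3.14, 3.14, 3.14].

### API

Orientations are given as a unit quaternion [w, x, y, z].
In Python, from workcell import ctrl gives the robot as it stands.
- The arm moves only by the tool apply_moves, never from a script. Its argument "series" is a list of rows, each an object of numbers: "ax", "ay", "az": the turn, a rotation vector about the tool's x, y, z in degrees; "dx", "dy", "dz": the shift along the tool's x, y, z in cm; "fingers": the finger opening in cm, from 0 to 8.54. A call has 1 to 12 rows; each row shifts and turns the commanded pose from where the row before left it, along the tool's axes as they then stand; what a row does not reach is not made up. A row lasts 1/12 s, in which the tool goes at most 41.7 mm and 7.16 degrees, less where a joint would pass 70% of its speed; a pose out of reach is approached as far as the arm can. A call with a gripper value outside its range is refused whole. The fingers move at their own pace and stop on an object; "grip_force" is the grip in N (left out, the last holds). Time passes only in rows, so rows that do not move let the fingers close. It gives the time, the measured TCP pose, the force and the opening at its end, in the units of the state.
- ctrl.sense(): the state, without advancing time (a new reading comes with each control period).
- ctrl.camera(name): name is "scene" or "top" or "wrist"; returns the picture (400x640x3 uint8, blue, green, red); there is no depth.
- ctrl.get_calibration(name): a dict with "fx", "fy", "cx", "cy" (pixels), "cam_to_world" (4x4, takes a point from camera to world coordinates); the wrist camera has in their place "hand_eye" (4x4, takes a point from camera to tool coordinates, whose origin is the TCP and whose axes are the tool frame's). Camera axes: x right, y down, z forward; pixel columns grow to the right and rows downward; lengths in m; the calibration is good to about 2 mm. A picture is of the moment at which its call begins: read the wrist's pose just before it. get_calibration takes no time and is no camera call.
- ctrl.close_job(): hands the job in, once; it reports no verdict.
The state is a dict: "time_s": time; "qpos": joint angles; "joint_vel": joint speeds; "effort": joint torques, N m; "tool_pos": TCP position; "eef_rot": TCP orientation; "wrist_force": force on the tool from outside, world axes, zero at the start; "torque": the same for the moment, N m; "gripper_width": opening from 0.0 (shut) to 1.0 (fully open).
Only numpy, scipy, OpenCV 4.12 (cv2) and the standard library are available. Lean on these libraries where they do the work, as an engineer would, in place of code of your own. Each camera call takes 0.05 s, during which the arm holds its last target.

## Working session

There is one attempt and no reset: what is moved stays moved. The work goes in short steps, Python scripts to look and compute and a tool call to move; the robot and the scene stay as the last step left them, time stands still between calls to the robot, and variables do not carry over. Pictures are saved under pics/ and viewed, and the job is handed in when it is done.

Besides the shell and the picture viewer there is one more tool, called after "Emit:" by a JSON object that holds its "name" and its "arguments", one argument or row to a line. apply_moves: Moves the arm, as the interface text tells. Its arguments: {"type":"object","properties":{"series":{"type":"array","items":{"type":"object","properties":{"ax":{"type":"number"},"ay":{"type":"number"},"az":{"type":"number"},"dx":{"type":"number"},"dy":{"type":"number"},"dz":{"type":"number"},"fingers":{"type":"number"}}}},"grip_force":{"type":"number"}},"required":["series"]}

```bash
mkdir -p pics; ls
python3 - <<'E'
from workcell import ctrl
import cv2, json
s=ctrl.sense();print(s)
for n in("scene","top","wrist"):
    cv2.imwrite(f"pics/{n}0.png",ctrl.camera(n))
    print(n,ctrl.get_calibration(n))
E
```

```text
pics
{'time_s': 0.0, 'qpos': array([-1.29800953,  0.39919017,  0.04502472,  1.53789492, -0.01870777,
        1.20688141, -0.05070213]), 'joint_vel': array([ 0.00021991,  0.00117913,  0.00061749,  0.00123135,  0.00103058,
       -0.00015438,  0.00062814]), 'effort': array([ 3.38253121e-04, -4.75121784e+01,  1.36501305e+00, -2.54214764e+01,
        1.16756558e-02,  9.56013246e-03, -4.66360817e-06]), 'tool_pos': array([0.23587395, 0.60500932, 0.23025782]), 'eef_rot': array([-0.58334978,  0.58419978,  0.39846301, -0.39955086]), 'wrist_force': array([0.04404132, 0.20368659, 0.15577768]), 'torque': array([ 0.00115672, -0.05253704, -0.02038132]), 'gripper_width': 1.002098482153588}
scene {'fx': 496.320888583667, 'fy': 496.320888583667, 'cx': 316.8101158434019, 'cy': 198.93910403822966, 'cam_to_world': array([[ 0.74743142,  0.45580646, -0.48330813,  1.30342983],
       [ 0.66415112, -0.52997099,  0.52728932, -0.84780999],
       [-0.01579741, -0.71510224, -0.69884134,  1.1697326 ],
       [ 0.        ,  0.        ,  0.        ,  1.        ]])}
top {'fx': 416.89513120099093, 'fy': 416.89513120099093, 'cx': 322.281240634896, 'cy': 203.6861159276415, 'cam_to_world': array([[-0.0569953 , -0.97305767,  0.22340615,  0.27090555],
       [-0.99836261,  0.05663891, -0.00800809, -0.03372767],
       [-0.00486114, -0.22349677, -0.97469255,  1.40722904],
       [ 0.        ,  0.        ,  0.        ,  1.        ]])}
wrist {'fx': 286.19455503745365, 'fy': 286.19455503745365, 'cx': 317.36952099333223, 'cy': 195.65488621544907, 'hand_eye': array([[ 9.99999994e-01,  5.75675575e-05, -9.05670853e-05,
        -1.08342520e-04],
       [ 1.04393860e-04, -3.26283093e-01,  9.45272094e-01,
        -1.42011744e-01],
       [ 2.48664970e-05, -9.45272098e-01, -3.26283097e-01,
         8.56217593e-02],
       [ 0.00000000e+00,  0.00000000e+00,  0.00000000e+00,
         1.00000000e+00]])}
```

View pics/scene0.png

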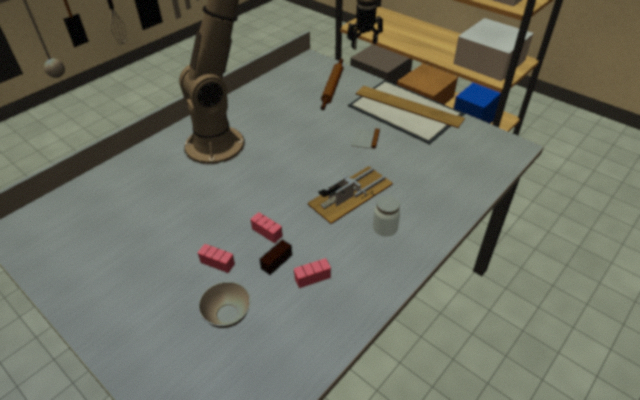

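View pics/top0.png

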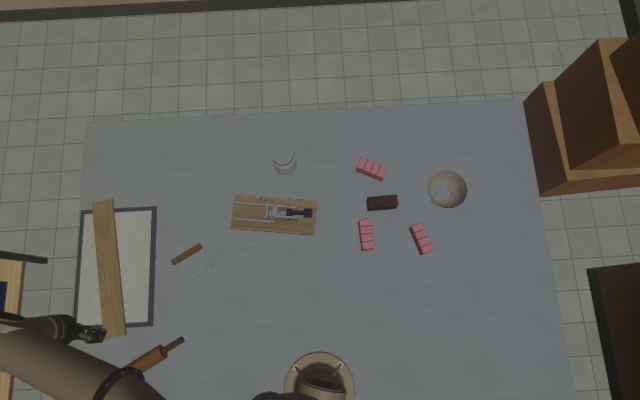

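View pics/wrist0.png

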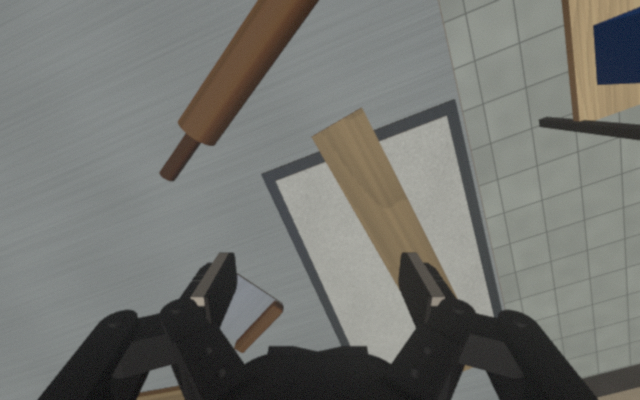

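Candidates for the block: the dark one at top (382,203) / scene (276,257), and pink ones at top (371,169), (366,235) and (422,238). I choose the dark one. The guide is at top (273,214), the jar at (285,160), the bowl at (447,189) and the scraper at (190,255). Next I take close crops.

Run:
```python
import cv2
t=cv2.imread("pics/top0.png");s=cv2.imread("pics/scene0.png")
def c(im,x,y,w,h,k,n): cv2.imwrite(n,cv2.convertScaleAbs(cv2.resize(im[y:y+h,x:x+w],None,fx=k,fy=k,interpolation=cv2.INTER_CUBIC),alpha=1.5))
c(t,225,185,100,60,8,"pics/t_guide.png")
c(t,355,180,60,45,10,"pics/t_blk.png")
c(s,300,160,100,65,8,"pics/s_guide.png")
c(s,250,230,60,50,10,"pics/s_blk.png")
```

```text
(no output)
```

View pics/t_guide.png

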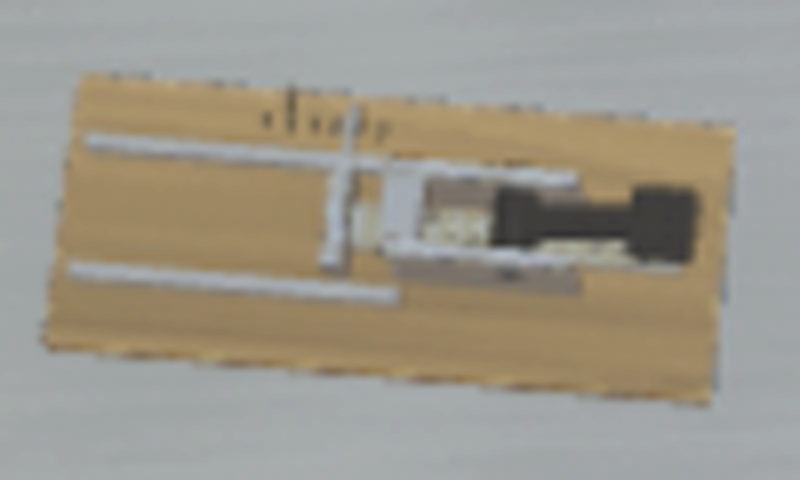

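View pics/t_blk.png

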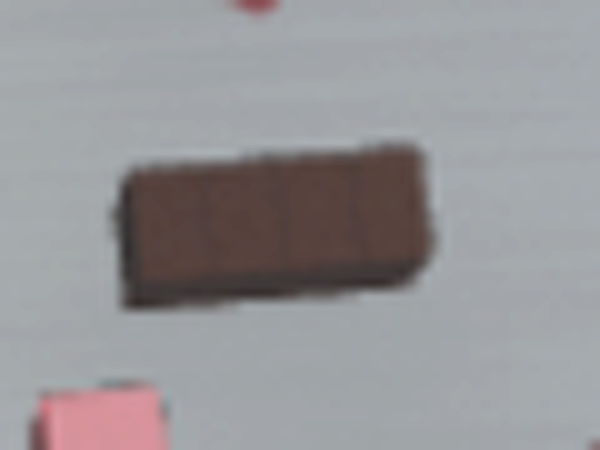

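View pics/s_guide.png

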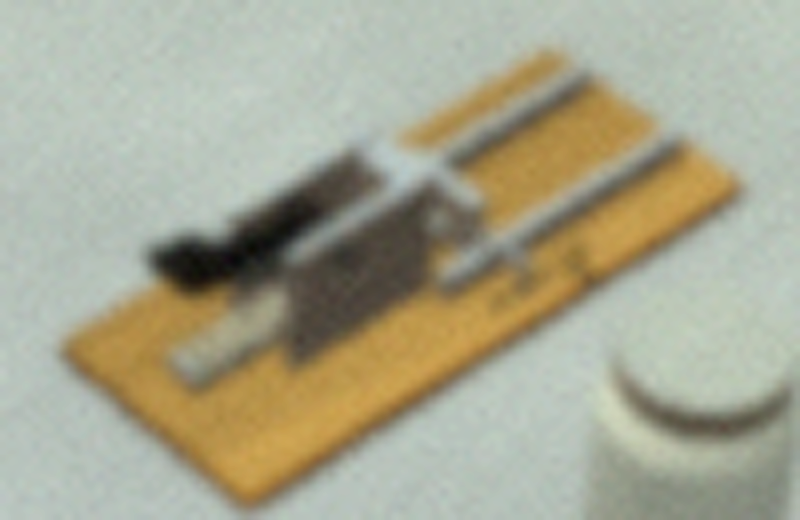

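View pics/s_blk.png

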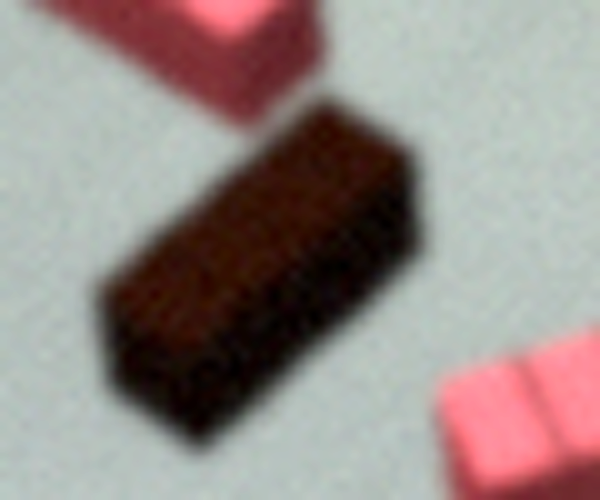

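The top crop shows a dark block with three score lines. The guide's trough is to the left, its lever to the right, the long mark is at crop x≈291 and the pointer is at x≈353. Now I fit the poses.

```bash
cat > h.py <<'E'
import numpy as np, cv2
from scipy.optimize import least_squares
from scipy.spatial.transform import Rotation as R
from workcell import ctrl
def K(n):
    c=ctrl.get_calibration(n);return c
def proj(n,P,T=None):
    c=K(n); T=np.array(c["cam_to_world"]) if T is None else T
    p=(np.atleast_2d(P)-T[:3,3])@T[:3,:3]
    return np.c_[c["fx"]*p[:,0]/p[:,2]+c["cx"],c["fy"]*p[:,1]/p[:,2]+c["cy"]]
def wT(s):
    q=s["eef_rot"];T=np.eye(4);T[:3,:3]=R.from_quat([q[1],q[2],q[3],q[0]]).as_matrix();T[:3,3]=s["tool_pos"]
    return T@np.array(K("wrist")["hand_eye"])
def fit(obs,x0,freez=True):
    # obs: list of (cam,T,localpt,(u,v)); params x,y,z,yaw
    def f(p):
        M=R.from_euler('z',p[3]).as_matrix();r=[]
        for cam,T,l,uv in obs: r.append((proj(cam,M@np.array(l)+p[:3],T)[0]-uv))
        return np.ravel(r)
    s=least_squares(f,x0,loss='soft_l1');return s.x,f(s.x).reshape(-1,2)
def pix(cam,T,uv,z):
    c=K(cam);T=np.array(c["cam_to_world"]) if T is None else T
    d=T[:3,:3]@np.array([(uv[0]-c["cx"])/c["fx"],(uv[1]-c["cy"])/c["fy"],1]);return T[:3,3]+d*(z-T[2,3])/d[2]
E
python3 - <<'E'
from h import *
tc=lambda a:(225+a[0]/8-.06*7,185+a[1]/8-.06*7); sc=lambda a:(300+a[0]/8-.4,160+a[1]/8-.4)
tb=lambda a:(355+a[0]/10-.45,180+a[1]/10-.45); sb=lambda a:(250+a[0]/10-.45,230+a[1]/10-.45)
o=[]
G={'A':(.06,.1,.012),'B':(.06,-.185,.012),'C':(-.06,-.185,.012),'D':(-.06,.1,.012)}
for k,v in dict(A=(82,75),B=(735,125),C=(712,395),D=(50,340)).items():o.append(("top",None,G[k],tc(v)))
for k,v in dict(A=(740,182),B=(252,490),C=(68,342),D=(555,45)).items():o.append(("scene",None,G[k],sc(v)))
p,r=fit(o,[.6,.1,0,0]);print("guide",p.round(4),np.degrees(p[3]));print(r.round(1).tolist())
M=R.from_euler('z',p[3]).as_matrix()
for nm,a in dict(long=(291,110),ptr=(353,112),m5=(266,121),m3=(313,126),m0=(383,132)).items():
    w=pix("top",None,tc(a),.012 if nm!='ptr' else .02); print(nm,(M.T@(w-p[:3])).round(4))
o=[]
for l,v in [((.02,.05),(130,172)),((.02,-.05),(418,147)),((-.02,-.05),(426,258)),((-.02,.05),(133,282))]:o.append(("top",None,(*l,.05),tb(v)))
for l,v in [((.02,.05),(415,155)),((-.02,.05),(325,98)),((-.02,-.05),(103,290))]:o.append(("scene",None,(*l,.05),sb(v)))
for l,v in [((.02,.05),(420,248)),((.02,-.05),(200,447)),((-.02,-.05),(112,382))]:o.append(("scene",None,(*l,.0),sb(v)))
p,r=fit(o,[.6,-.15,0,0]);print("block",p.round(4),np.degrees(p[3]));print(r.round(1).tolist())
s=ctrl.sense();print(wT(s).round(3),R.from_quat(np.roll(s["eef_rot"],-1)).as_matrix().round(3))
E
```

```text
guide [ 5.726e-01  1.660e-01  3.000e-04 -1.394e-01] -7.9868617671032895
[[-0.7, -0.9], [-0.1, -0.6], [-0.3, 0.1], [-1.2, 0.1], [0.3, -0.1], [-0.7, 1.4], [-1.7, -0.0], [-1.1, 0.1]]
long [0.0489 0.0056 0.0117]
ptr [ 0.0484 -0.0224  0.0197]
m5 [0.0432 0.0157 0.0117]
m3 [ 0.0427 -0.0047  0.0117]
m0 [ 0.0425 -0.035   0.0117]
block [ 0.5803 -0.2445 -0.0017  0.0264] 1.5142063438992752
[[-1.2, -0.4], [-0.4, -0.3], [0.3, 0.1], [-0.2, 0.2], [0.5, -0.7], [-0.3, -1.5], [-1.8, -0.5], [0.9, 0.7], [-0.1, 1.5], [-1.0, 1.0]]
[[ 0.363  0.881  0.304  0.156]
 [ 0.932 -0.343 -0.12   0.636]
 [-0.002  0.326 -0.945  0.372]
 [ 0.     0.     0.     1.   ]] [[ 0.363 -0.    -0.932]
 [ 0.932 -0.001  0.363]
 [-0.002 -1.    -0.   ]]
```

Guide yaw is about -8° and block yaw about 1.5°. The pointer reads about 28 mm short of the long mark, so feed is about 0.01. I move above the guide for a wrist look.

Emit:
{"name": "apply_moves", "arguments": {
  "series": [
    {"dx":-1.5,"dz":-2.1},
    {"dx":-2,"dz":-2.8},
    {"dx":-2,"dz":-2.8},
    {"dx":-2,"dz":-2.8},
    {"dx":-2,"dz":-2.8},
    {"dx":-2,"dz":-2.8},
    {"dx":-2,"dz":-2.8},
    {"dx":-2,"dz":-2.8},
    {"dx":-2,"dz":-2.8},
    {"dx":-2,"dz":-2.8},
    {"dx":-2,"dz":-2.8},
    {"dx":-2,"dz":-2.8}
  ]
}}

```text
validation failed for argument at $.se...
```

Emit:
{"name": "apply_moves", "arguments": {
  "series": [
    {"dx":-2,"dz":-2.8},
    {"dx":-2,"dz":-2.8},
    {"dx":-2,"dz":-2.8},
    {"dx":-2,"dz":-2.8},
    {"dx":-2,"dz":-2.8},
    {"dx":-2,"dz":-2.8},
    {"dx":-1,"dz":-1.4}
  ]
}}

```text
validation failed for argument at $.se...
```

Emit:
{"name": "apply_moves", "arguments": {
  "series": [
    {"ay":6.7},
    {"ay":6.7},
    {"ay":6.7},
    {"ay":6.7},
    {"ay":6.7},
    {"ay":6.7},
    {"ay":6.7},
    {"ay":6.7},
    {"ay":6.8},
    {"ay":6.8},
    {},
    {}
  ]
}}

```text
validation failed for argument at $.se...
```

Run:
```python
from h import *
s=ctrl.sense();np.save("s1.npy",wT(s));im=ctrl.camera("wrist");cv2.imwrite("pics/w1.png",im)
print(s["time_s"],s["tool_pos"],s["wrist_force"],R.from_quat(np.roll(s["eef_rot"],-1)).as_matrix().round(4))
```

```text
0.15 [0.23592976 0.60514403 0.23048836] [-0.18894837 -0.27071903  0.79088818] [[ 3.632e-01 -5.000e-04 -9.317e-01]
 [ 9.317e-01 -1.500e-03  3.632e-01]
 [-1.500e-03 -1.000e+00 -1.000e-04]]
```

View pics/w1.png

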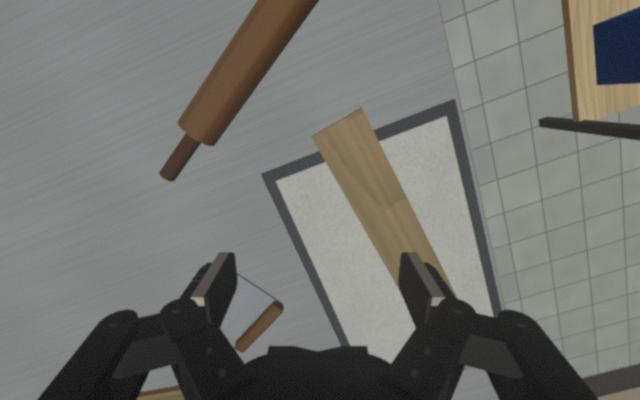

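The calls were refused and nothing moved. Perhaps every field is needed, so I try one full row.

Emit:
{"name": "apply_moves", "arguments": {
  "series": [
    {"ax":0,"ay":0,"az":0,"dx":-1.5,"dy":0,"dz":-2.1,"fingers":8.5}
  ]
}}

```text
time_s: 0.28
tool_pos: [0.2451, 0.5879, 0.2305]
eef_rot: [0.584, -0.581, -0.401, 0.402]
wrist_force: [-0.9, 0.7, 0.7]
gripper_width: 0.996
```

Emit:
{"name": "apply_moves", "arguments": {
  "series": [
    {"ax":0,"ay":0,"az":0,"dx":-2,"dy":0,"dz":-2.8,"fingers":8.5},
    {"ax":0,"ay":0,"az":0,"dx":-2,"dy":0,"dz":-2.8,"fingers":8.5},
    {"ax":0,"ay":0,"az":0,"dx":-2,"dy":0,"dz":-2.8,"fingers":8.5},
    {"ax":0,"ay":0,"az":0,"dx":-2,"dy":0,"dz":-2.8,"fingers":8.5},
    {"ax":0,"ay":0,"az":0,"dx":-2,"dy":0,"dz":-2.8,"fingers":8.5},
    {"ax":0,"ay":0,"az":0,"dx":-2,"dy":0,"dz":-2.8,"fingers":8.5},
    {"ax":0,"ay":0,"az":0,"dx":-2,"dy":0,"dz":-2.8,"fingers":8.5},
    {"ax":0,"ay":0,"az":0,"dx":-2,"dy":0,"dz":-2.8,"fingers":8.5},
    {"ax":0,"ay":0,"az":0,"dx":-2,"dy":0,"dz":-2.8,"fingers":8.5},
    {"ax":0,"ay":0,"az":0,"dx":-2,"dy":0,"dz":-2.8,"fingers":8.5},
    {"ax":0,"ay":0,"az":0,"dx":-2,"dy":0,"dz":-2.8,"fingers":8.5},
    {"ax":0,"ay":0,"az":0,"dx":-2,"dy":0,"dz":-2.8,"fingers":8.5}
  ]
}}

```text
time_s: 1.28
tool_pos: [0.4767, 0.2368, 0.2314]
eef_rot: [0.584, -0.584, -0.399, 0.399]
wrist_force: [0.4, 0.7, 0.2]
gripper_width: 0.994
```

Emit:
{"name": "apply_moves", "arguments": {
  "series": [
    {"ax":0,"ay":0,"az":0,"dx":-2,"dy":0,"dz":-2.8,"fingers":8.5},
    {"ax":0,"ay":0,"az":0,"dx":-2,"dy":0,"dz":-2.8,"fingers":8.5},
    {"ax":0,"ay":0,"az":0,"dx":-2,"dy":0,"dz":-2.8,"fingers":8.5},
    {"ax":0,"ay":0,"az":0,"dx":-2,"dy":0,"dz":-2.8,"fingers":8.5},
    {"ax":0,"ay":0,"az":0,"dx":-2,"dy":0,"dz":-2.8,"fingers":8.5},
    {"ax":0,"ay":0,"az":0,"dx":-1,"dy":0,"dz":-1.4,"fingers":8.5}
  ]
}}

```text
time_s: 1.78
tool_pos: [0.5814, 0.0746, 0.2314]
eef_rot: [-0.584, 0.586, 0.397, -0.398]
wrist_force: [0.2, 1.0, 0.4]
gripper_width: 0.997
```

Emit:
{"name": "apply_moves", "arguments": {
  "series": [
    {"ax":0,"ay":6.7,"az":0,"dx":0,"dy":0,"dz":0,"fingers":8.5},
    {"ax":0,"ay":6.7,"az":0,"dx":0,"dy":0,"dz":0,"fingers":8.5},
    {"ax":0,"ay":6.7,"az":0,"dx":0,"dy":0,"dz":0,"fingers":8.5},
    {"ax":0,"ay":6.7,"az":0,"dx":0,"dy":0,"dz":0,"fingers":8.5},
    {"ax":0,"ay":6.7,"az":0,"dx":0,"dy":0,"dz":0,"fingers":8.5},
    {"ax":0,"ay":6.7,"az":0,"dx":0,"dy":0,"dz":0,"fingers":8.5},
    {"ax":0,"ay":6.7,"az":0,"dx":0,"dy":0,"dz":0,"fingers":8.5},
    {"ax":0,"ay":6.7,"az":0,"dx":0,"dy":0,"dz":0,"fingers":8.5},
    {"ax":0,"ay":6.7,"az":0,"dx":0,"dy":0,"dz":0,"fingers":8.5},
    {"ax":0,"ay":6.7,"az":0,"dx":0,"dy":0,"dz":0,"fingers":8.5},
    {"ax":0,"ay":0,"az":0,"dx":0,"dy":0,"dz":0,"fingers":8.5},
    {"ax":0,"ay":0,"az":0,"dx":0,"dy":0,"dz":0,"fingers":8.5}
  ]
}}

```text
time_s: 2.78
tool_pos: [0.5795, 0.0801, 0.2311]
eef_rot: [-0.707, 0.707, 0.012, -0.012]
wrist_force: [0.7, -0.2, -0.3]
gripper_width: 0.995
```

Run:
```python
from h import *
s=ctrl.sense();np.save("s1.npy",wT(s));im=ctrl.camera("wrist");cv2.imwrite("pics/w1.png",im)
print(s["time_s"],s["tool_pos"],s["wrist_force"],R.from_quat(np.roll(s["eef_rot"],-1)).as_matrix().round(4))
```

```text
2.7833 [0.5795086  0.08013097 0.23112784] [ 0.70146087 -0.22938814 -0.28426671] [[ 9.995e-01 -3.000e-04 -3.290e-02]
 [ 3.290e-02 -1.000e-04  9.995e-01]
 [-3.000e-04 -1.000e+00 -1.000e-04]]
```

View pics/w1.png

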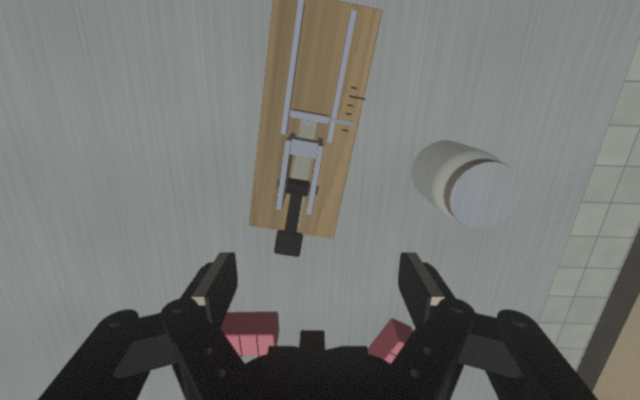

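Run:
```python
import cv2
t=cv2.imread("pics/w1.png")
def c(im,x,y,w,h,k,n): cv2.imwrite(n,cv2.convertScaleAbs(cv2.resize(im[y:y+h,x:x+w],None,fx=k,fy=k,interpolation=cv2.INTER_CUBIC),alpha=1.3))
c(t,270,65,110,80,7,"pics/w1a.png")
c(t,240,135,120,130,4.5,"pics/w1b.png")
c(t,250,0,140,130,4.5,"pics/w1c.png")
```

```text
(no output)
```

View pics/w1a.png

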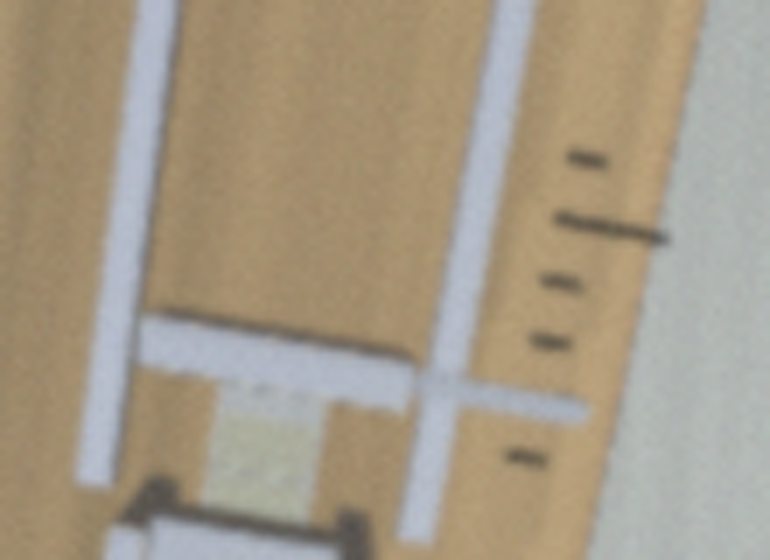

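View pics/w1b.png

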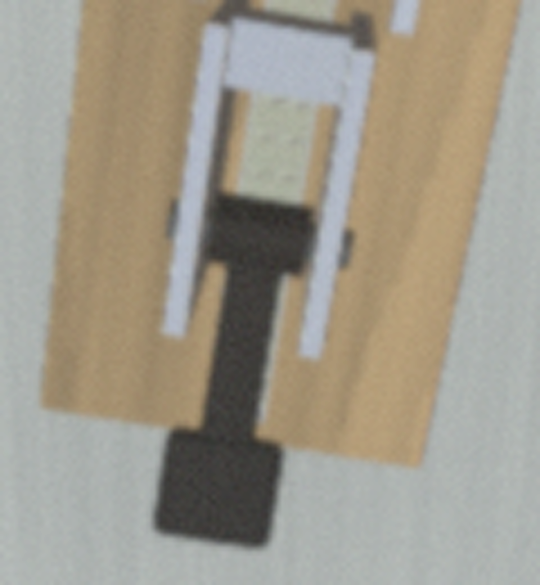

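View pics/w1c.png

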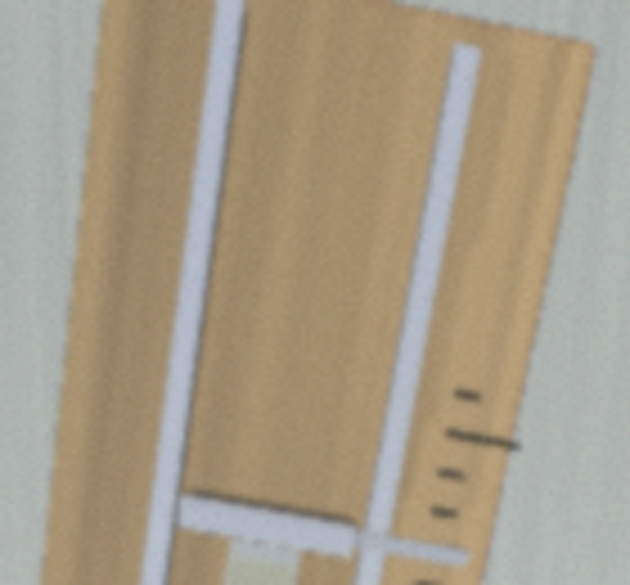

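The wrist view shows marks 5, 4 (long), 3 and 2 ahead of the pointer. The pointer covers mark 1 and mark 0 is visible behind it. Feed is therefore 0.01 and 3 clicks are needed.

Run:
```python
from h import *
T=np.load("s1.npy")
a=lambda x,y:(270+x/7-.43,65+y/7-.43)
b=lambda x,y:(240+x/4.5-.39,135+y/4.5-.39)
c=lambda x,y:(250+x/4.5-.39,y/4.5-.39)
tc=lambda a:(225+a[0]/8-.06*7,185+a[1]/8-.06*7)
sc=lambda a:(300+a[0]/8-.4,160+a[1]/8-.4)
G={'A':(.06,.1,.012),'B':(.06,-.185,.012),'C':(-.06,-.185,.012),'D':(-.06,.1,.012)}
w=[("wrist",T,G['A'],c(595,43)),("wrist",T,G['B'],b(420,462)),("wrist",T,G['C'],b(42,406))]
tp=[("top",None,G[k],tc(v)) for k,v in dict(A=(82,75),B=(735,125),C=(712,395),D=(50,340)).items()]
ss=[("scene",None,G[k],sc(v)) for k,v in dict(A=(740,182),B=(252,490),C=(68,342),D=(555,45)).items()]
for o in (w,w+w+tp+ss,tp+ss):
    p,r=fit(o,[.57,.166,0,-.14]);print("guide",p.round(4),np.degrees(p[3]).round(2),abs(r).max().round(2))
# wrist with z=0 fixed
def f(q):
    M=R.from_euler('z',q[2]).as_matrix();return np.ravel([proj(x[0],M@np.array(x[2])+[q[0],q[1],0],x[1])[0]-x[3] for x in w])
q=least_squares(f,[.57,.166,-.14]).x;print("wrist z0",q,f(q).round(2))
p=np.array([q[0],q[1],0,q[2]]);M=R.from_euler('z',p[3]).as_matrix()
L=lambda uv,z:(M.T@(pix("wrist",T,uv,z)-p[:3])*1e3).round(1)
print("long",L(a(557,218),.012),L(a(665,240),.012),"m5",L(a(588,160),.012),"m3",L(a(562,283),.012),"m2",L(a(551,343),.012),"m0",L(a(526,459),.012))
print("ptr tip",L(a(588,411),.02),L(a(588,411),.03))
print("pusher front top edge L/R",L(a(150,316),.048),L(a(412,360),.048),"back",L(a(140,365),.048),L(a(405,408),.048))
print("walls end +x",L(c(466,45),.026),"near ends",L(a(95,488),.026),L(a(416,543),.026))
print("wall inner at row300",L(a(152,200),.026),L(a(458,300),.026))
pd=[b(174,432),b(281,447),b(268,546),b(156,530)]
for z in(.087,):print("pad",[L(u,z) for u in pd],pix("wrist",T,np.mean(pd,0),z))
print("pad top view",(M.T@(pix("top",None,tc((664,225)),.087)-p[:3])).round(4))
```

```text
guide [ 0.57    0.1676 -0.0044 -0.1384] -7.93 0.34
guide [ 0.5703  0.1676 -0.0039 -0.1386] -7.94 1.8
guide [ 5.726e-01  1.660e-01  3.000e-04 -1.394e-01] -7.99 1.66
wrist z0 [ 0.56982249  0.1678666  -0.13838836] [ 0.58 -1.43  0.18  1.66 -0.92  0.86]
long [43.   5.3 12. ] [61.9  5.  12. ] m5 [46.2 15.2 12. ] m3 [46.  -4.9 12. ] m2 [ 46.2 -14.9  12. ] m0 [ 45.9 -35.   12. ]
ptr tip [ 53.8 -24.6  20. ] [ 52.5 -23.9  30. ]
pusher front top edge L/R [-20.2 -20.3  48. ] [ 21.2 -19.9  48. ] back [-20.7 -27.9  48. ] [ 21.5 -27.3  48. ]
walls end +x [28.1 89.2 26. ] near ends [-27.2 -51.   26. ] [ 28.5 -50.9  26. ]
wall inner at row300 [-24.2  -3.5  26. ] [ 28.  -10.3  26. ]
pad [array([ -12.8, -147.3,   87. ]), array([  13.6, -146.9,   87. ]), array([  14.7, -175. ,   87. ]), array([ -13.9, -175.2,   87. ])] [0.54799325 0.00844505 0.087     ]
pad top view [-0.0007 -0.1649  0.087 ]
```

Feed is confirmed: the pusher face is at guide y≈-20, and the trough centre at guide y≈+20. Next I go over the block.

Emit:
{"name": "apply_moves", "arguments": {
  "series": [
    {"ax":0,"ay":0,"az":0,"dx":-0.11,"dy":0.4,"dz":-3.23,"fingers":8.5},
    {"ax":0,"ay":0,"az":0,"dx":-0.11,"dy":0.4,"dz":-3.23,"fingers":8.5},
    {"ax":0,"ay":0,"az":0,"dx":-0.11,"dy":0.4,"dz":-3.23,"fingers":8.5},
    {"ax":0,"ay":0,"az":0,"dx":-0.11,"dy":0.4,"dz":-3.23,"fingers":8.5},
    {"ax":0,"ay":0,"az":0,"dx":-0.11,"dy":0.4,"dz":-3.23,"fingers":8.5},
    {"ax":0,"ay":0,"az":0,"dx":-0.11,"dy":0.4,"dz":-3.23,"fingers":8.5},
    {"ax":0,"ay":0,"az":0,"dx":-0.11,"dy":0.4,"dz":-3.23,"fingers":8.5},
    {"ax":0,"ay":0,"az":0,"dx":-0.11,"dy":0.4,"dz":-3.23,"fingers":8.5},
    {"ax":0,"ay":0,"az":0,"dx":-0.11,"dy":0.4,"dz":-3.23,"fingers":8.5},
    {"ax":0,"ay":0,"az":0,"dx":-0.11,"dy":0.4,"dz":-3.23,"fingers":8.5},
    {"ax":0,"ay":0,"az":0,"dx":0,"dy":0,"dz":0,"fingers":8.5},
    {"ax":0,"ay":0,"az":0,"dx":0,"dy":0,"dz":0,"fingers":8.5}
  ]
}}

```text
time_s: 3.83
tool_pos: [0.5771, -0.2461, 0.191]
eef_rot: [-0.707, 0.707, 0.009, -0.01]
wrist_force: [0.8, 0.6, -0.4]
gripper_width: 0.997
```

Run:
```python
from h import *
s=ctrl.sense();np.save("s2.npy",wT(s));im=ctrl.camera("wrist");cv2.imwrite("pics/w2.png",im)
cv2.imwrite("pics/w2a.png",cv2.resize(im[90:270,220:420],None,fx=3,fy=3,interpolation=cv2.INTER_CUBIC))
print(s["time_s"],s["tool_pos"],s["wrist_force"],R.from_quat(np.roll(s["eef_rot"],-1)).as_matrix().round(4))
```

```text
3.8333 [ 0.57708115 -0.24610772  0.19104653] [ 0.84152773  0.62420358 -0.3871442 ] [[ 9.996e-01 -7.000e-04 -2.650e-02]
 [ 2.650e-02 -8.000e-04  9.996e-01]
 [-7.000e-04 -1.000e+00 -7.000e-04]]
```

View pics/w2a.png

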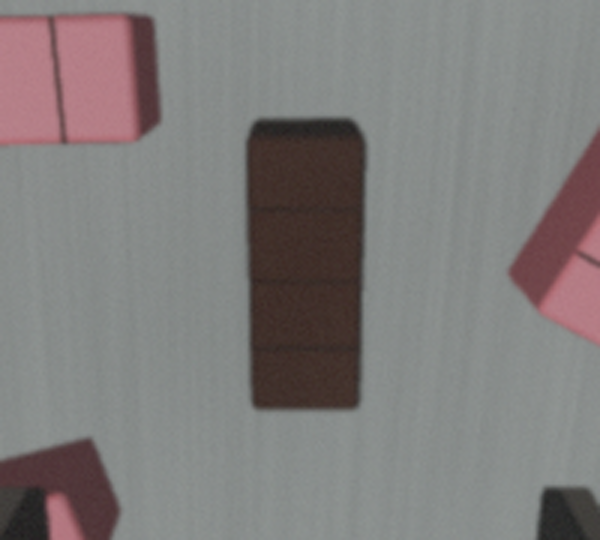

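Run:
```python
from h import *
T=np.load("s2.npy");a=lambda x,y:(220+x/3-.33,90+y/3-.33)
P=[a(249,137),a(364,137),a(360,408),a(252,408)]
for z in(.05,.048): 
    X=np.array([pix("wrist",T,u,z) for u in P]);print(z,(X*1e3).round(1).tolist(),X.mean(0),np.degrees(np.arctan2(*(X[0]+X[1]-X[2]-X[3])[:2])))
p=np.array([.5698,.1679,0]);yaw=-.1384;M=R.from_euler('z',yaw).as_matrix()
print("place",M@[.0003,.034,0]+p,"pad",M@[.0003,-.161,.087]+p)
```

```text
0.05 [[560.0, -197.5, 50.0], [597.3, -196.5, 50.0], [601.1, -293.2, 50.0], [562.0, -294.2, 50.0]] [ 0.58009909 -0.24533344  0.05      ] -1.7029875249430984
0.048 [[559.9, -197.7, 48.0], [597.5, -196.7, 48.0], [601.3, -294.1, 48.0], [561.9, -295.1, 48.0]] [ 0.58014579 -0.24592601  0.048     ] -1.7029875249430975
place [0.57478772 0.2015335  0.        ] pad [0.5478858  0.00839809 0.087     ]
```

The block is centred at (0.580, -0.2455) with its top at about 0.05 and a yaw of 1.7°. Now I descend and grip it.

Emit:
{"name": "apply_moves", "arguments": {
  "series": [
    {"ax":0,"ay":0,"az":0,"dx":0.3,"dy":1.5,"dz":0.05,"fingers":6.5},
    {"ax":0,"ay":0,"az":0,"dx":0,"dy":3,"dz":0,"fingers":6.5},
    {"ax":0,"ay":0,"az":0,"dx":0,"dy":3,"dz":0,"fingers":6.5},
    {"ax":0,"ay":0,"az":0,"dx":0,"dy":3,"dz":0,"fingers":6.5},
    {"ax":0,"ay":0,"az":0,"dx":0,"dy":3,"dz":0,"fingers":6.5},
    {"ax":0,"ay":0,"az":0,"dx":0,"dy":2.5,"dz":0,"fingers":6.5},
    {"ax":0,"ay":0,"az":0,"dx":0,"dy":1.3,"dz":0,"fingers":6.5},
    {"ax":0,"ay":0,"az":0,"dx":0,"dy":0,"dz":0,"fingers":6.5}
  ]
}}

```text
time_s: 4.55
tool_pos: [0.5797, -0.2395, 0.0152]
eef_rot: [0.708, -0.706, -0.01, 0.014]
wrist_force: [-1.1, 0.9, 0.8]
gripper_width: 0.759
```

Emit:
{"name": "apply_moves", "arguments": {
  "grip_force": 35,
  "series": [
    {"ax":0,"ay":0,"az":0,"dx":0,"dy":0,"dz":0,"fingers":3.5},
    {"ax":0,"ay":0,"az":0,"dx":0,"dy":0,"dz":0,"fingers":3.5},
    {"ax":0,"ay":0,"az":0,"dx":0,"dy":0,"dz":0,"fingers":3.5},
    {"ax":0,"ay":0,"az":0,"dx":0,"dy":0,"dz":0,"fingers":3.5},
    {"ax":0,"ay":0,"az":0,"dx":0,"dy":0,"dz":0,"fingers":3.5},
    {"ax":0,"ay":0,"az":0,"dx":0,"dy":0,"dz":0,"fingers":3.5}
  ]
}}

```text
time_s: 5.05
tool_pos: [0.5826, -0.243, 0.0203]
eef_rot: [-0.707, 0.707, 0.012, -0.009]
wrist_force: [-0.6, 0.8, 6.3]
gripper_width: 0.464
```

Emit:
{"name": "apply_moves", "arguments": {
  "series": [
    {"ax":0,"ay":0,"az":0,"dx":0,"dy":-1,"dz":0,"fingers":3.5},
    {"ax":0,"ay":0,"az":0,"dx":0,"dy":-2,"dz":0,"fingers":3.5},
    {"ax":0,"ay":0,"az":0,"dx":0,"dy":-3,"dz":0,"fingers":3.5},
    {"ax":0,"ay":0,"az":0,"dx":0,"dy":-3,"dz":0,"fingers":3.5},
    {"ax":0,"ay":0,"az":0,"dx":0,"dy":-3,"dz":0,"fingers":3.5},
    {"ax":0,"ay":0,"az":0,"dx":0,"dy":-1,"dz":0,"fingers":3.5},
    {"ax":0,"ay":0,"az":0,"dx":0,"dy":0,"dz":0,"fingers":3.5},
    {"ax":0,"ay":0,"az":0,"dx":0,"dy":0,"dz":0,"fingers":3.5}
  ]
}}

```text
time_s: 5.72
tool_pos: [0.5807, -0.2422, 0.1476]
eef_rot: [0.707, -0.707, -0.01, 0.011]
wrist_force: [-0.3, -0.0, -4.8]
gripper_width: 0.46
```

Run:
```python
from h import *
s=ctrl.sense();np.save("s3.npy",wT(s));im=ctrl.camera("wrist");cv2.imwrite("pics/w3.png",im)
print(s["time_s"],s["tool_pos"],s["wrist_force"],s["gripper_width"],R.from_quat(np.roll(s["eef_rot"],-1)).as_matrix().round(4))
```

```text
5.7167 [ 0.58069076 -0.24216302  0.14759403] [-0.34000542 -0.02034827 -4.81108623] 0.45978829295726503 [[ 9.996e-01 -6.000e-04 -2.980e-02]
 [ 2.980e-02  8.000e-04  9.996e-01]
 [-6.000e-04 -1.000e+00  9.000e-04]]
```

View pics/w3.png

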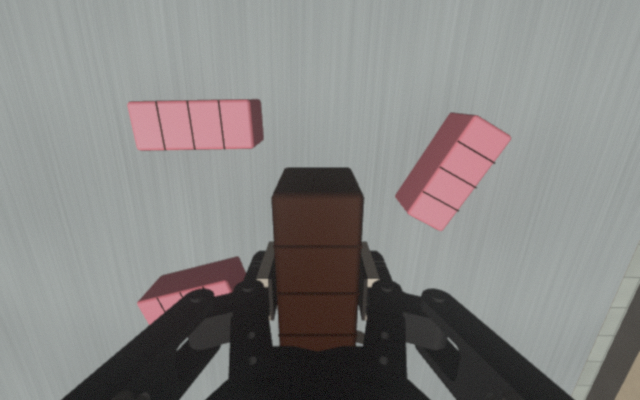

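The block is held square between the pads, with its front top edge at v≈193 and its front bottom edge at v≈168. I work out its offset along the tool z axis.

Run:
```python
from h import *
c=K("wrist");H=np.array(c["hand_eye"])
def tp(uv,y):
    d=H[:3,:3]@np.array([(uv[0]-c["cx"])/c["fx"],(uv[1]-c["cy"])/c["fy"],1]);return (H[:3,3]+d*(y-H[1,3])/d[1])*1e3
for y in(-.029,-.032):print(tp((274,193),y),tp((362,193),y))
for y in(.018,.021):print(tp((288,168.5),y),tp((352,168.5),y))
im=cv2.imread("pics/w3.png");cv2.imwrite("pics/w3a.png",cv2.resize(im[150:350,250:390],None,fx=3.5,fy=3,interpolation=cv2.INTER_CUBIC))
```

```text
[-19.47473567 -29.          46.76689433] [ 17.16586418 -29.          46.76422223]
[-18.99628208 -32.          47.77091766] [ 16.67161582 -32.          47.76831649]
[-18.22279407  18.          45.83106101] [18.42885308 18.         45.82938216]
[-18.53723484  21.          45.10441111] [18.80160208 21.         45.10270079]
```

View pics/w3a.png

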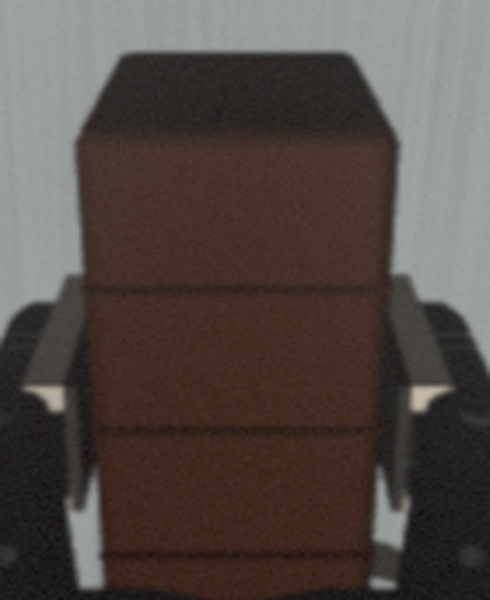

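Emit:
{"name": "apply_moves", "arguments": {
  "series": [
    {"ax":0,"ay":0,"az":0,"dx":0.06,"dy":0,"dz":2.5,"fingers":3.5},
    {"ax":0,"ay":0,"az":0,"dx":0.06,"dy":0,"dz":3.8,"fingers":3.5},
    {"ax":0,"ay":0,"az":0,"dx":0.06,"dy":0,"dz":3.8,"fingers":3.5},
    {"ax":0,"ay":0,"az":0,"dx":0.06,"dy":0,"dz":3.8,"fingers":3.5},
    {"ax":0,"ay":0,"az":0,"dx":0.07,"dy":0,"dz":3.8,"fingers":3.5},
    {"ax":0,"ay":0,"az":0,"dx":0.07,"dy":0,"dz":3.8,"fingers":3.5},
    {"ax":0,"ay":0,"az":0,"dx":0.07,"dy":0,"dz":3.8,"fingers":3.5},
    {"ax":0,"ay":0,"az":0,"dx":0.07,"dy":0,"dz":3.8,"fingers":3.5},
    {"ax":0,"ay":0,"az":0,"dx":0.07,"dy":0,"dz":3.8,"fingers":3.5},
    {"ax":0,"ay":0,"az":0,"dx":0.07,"dy":0,"dz":3.8,"fingers":3.5},
    {"ax":0,"ay":0,"az":0,"dx":0.07,"dy":0,"dz":3.8,"fingers":3.5},
    {"ax":0,"ay":0,"az":0,"dx":0.06,"dy":0,"dz":3.8,"fingers":3.5}
  ]
}}

```text
time_s: 6.77
tool_pos: [0.5738, 0.2019, 0.1456]
eef_rot: [-0.706, 0.708, 0.009, -0.012]
wrist_force: [0.3, -0.0, -2.0]
gripper_width: 0.457
```

Emit:
{"name": "apply_moves", "arguments": {
  "series": [
    {"ax":0,"ay":3,"az":0,"dx":0,"dy":0,"dz":0.5,"fingers":3.5},
    {"ax":0,"ay":3.5,"az":0,"dx":0,"dy":0,"dz":0,"fingers":3.5},
    {"ax":0,"ay":3.1,"az":0,"dx":0,"dy":2,"dz":0,"fingers":3.5},
    {"ax":0,"ay":0,"az":0,"dx":0,"dy":2,"dz":0,"fingers":3.5},
    {"ax":0,"ay":0,"az":0,"dx":0,"dy":0,"dz":0,"fingers":3.5},
    {"ax":0,"ay":0,"az":0,"dx":0,"dy":0,"dz":0,"fingers":3.5},
    {"ax":0,"ay":0,"az":0,"dx":0,"dy":0,"dz":0,"fingers":3.5}
  ]
}}

```text
time_s: 7.35
tool_pos: [0.5756, 0.2051, 0.1078]
eef_rot: [-0.705, 0.706, -0.049, 0.048]
wrist_force: [0.2, 0.8, -2.5]
gripper_width: 0.465
```

```bash
cat > st.py <<'E'
from h import *
import sys
p=np.array([.5698,.1679,0]);yaw=-.1384;M=R.from_euler('z',yaw).as_matrix()
s=ctrl.sense();Rm=R.from_quat(np.roll(s["eef_rot"],-1)).as_matrix()
print("t",s["time_s"],"pos",s["tool_pos"].round(4),"F",s["wrist_force"].round(1),"w",round(s["gripper_width"],3),"yaw",np.degrees(np.arctan2(Rm[1,0],Rm[0,0])).round(2),"tilt",(Rm[:2,1]).round(4))
print("guide mm",(M.T@(s["tool_pos"]-p)*1e3).round(1))
if len(sys.argv)>1:
    n=sys.argv[1];np.save(n+".npy",wT(s));cv2.imwrite(f"pics/{n}.png",ctrl.camera("wrist"))
E
python3 st.py w4
```

```text
t 7.35 pos [0.5756 0.2051 0.1078] F [ 0.2  0.8 -2.5] w 0.465 yaw -7.91 tilt [-0.0009 -0.0008]
guide mm [  0.6  37.6 107.8]
```

View pics/w4.png

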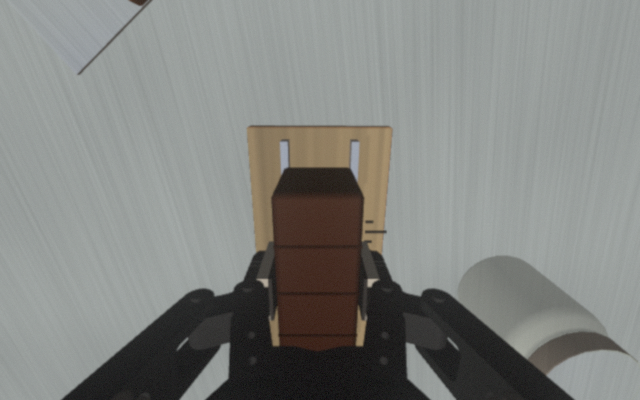

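The board is straight in the view: edges at u=249 and 391 with mid 320, block mid 318. I shift 1 mm to tool +x and go down to just above the walls.

Emit:
{"name": "apply_moves", "arguments": {
  "series": [
    {"ax":0,"ay":0,"az":0,"dx":0.1,"dy":2,"dz":0,"fingers":3.5},
    {"ax":0,"ay":0,"az":0,"dx":0,"dy":2,"dz":0,"fingers":3.5},
    {"ax":0,"ay":0,"az":0,"dx":0,"dy":1.3,"dz":0,"fingers":3.5},
    {"ax":0,"ay":0,"az":0,"dx":0,"dy":0,"dz":0,"fingers":3.5},
    {"ax":0,"ay":0,"az":0,"dx":0,"dy":0,"dz":0,"fingers":3.5},
    {"ax":0,"ay":0,"az":0,"dx":0,"dy":0,"dz":0,"fingers":3.5}
  ]
}}

```text
time_s: 7.9
tool_pos: [0.5779, 0.2054, 0.0566]
eef_rot: [0.706, -0.705, 0.048, -0.05]
wrist_force: [0.0, -0.4, -3.6]
gripper_width: 0.459
```

```bash
python3 st.py w5
python3 - <<'E'
from h import *
s=ctrl.camera("scene");t=ctrl.camera("top");cv2.imwrite("pics/s5.png",s)
w=cv2.imread("pics/w5.png")
cv2.imwrite("pics/s5a.png",cv2.convertScaleAbs(cv2.resize(s[130:230,300:420],None,fx=6,fy=6,interpolation=cv2.INTER_CUBIC),alpha=1.4))
cv2.imwrite("pics/w5a.png",cv2.convertScaleAbs(cv2.resize(w[90:270,230:410],None,fx=3.3,fy=3.3,interpolation=cv2.INTER_CUBIC),alpha=1.4))
E
```

```text
t 7.9 pos [0.5779 0.2054 0.0566] F [ 0.  -0.4 -3.6] w 0.459 yaw -7.91 tilt [0.0022 0.0009]
guide mm [ 2.9 38.3 56.6]
```

View pics/s5a.png

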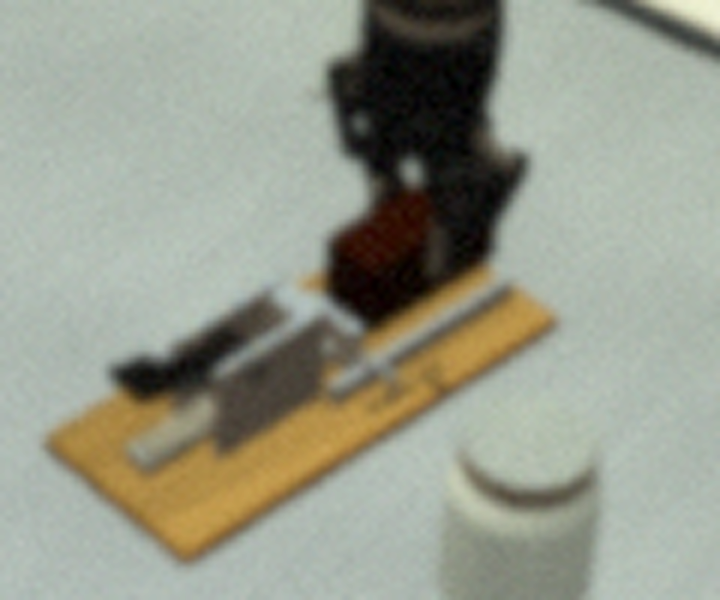

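View pics/w5a.png

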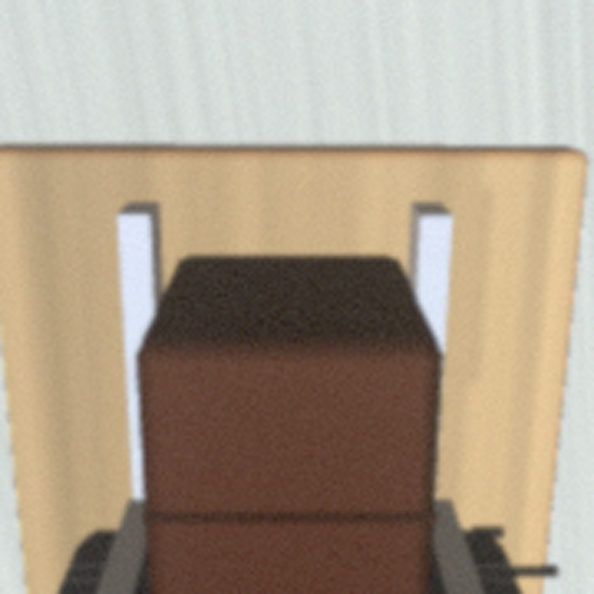

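Run:
```python
from h import *
c=K("wrist");H=np.array(c["hand_eye"])
def tp(uv,y):
    d=H[:3,:3]@np.array([(uv[0]-c["cx"])/c["fx"],(uv[1]-c["cy"])/c["fy"],1]);return (H[:3,3]+d*(y-H[1,3])/d[1])*1e3
a=lambda x,y:(230+x/3.3-.35,90+y/3.3-.35)
for z in (.055,.0566):
  print("board end",tp(a(290,152),z-.012),"wall ends",tp(a(135,211),z-.026),tp(a(435,211),z-.026),"long",tp(a(522,571),z-.012))
  print("inner",tp(a(152,211),z-.026),tp(a(416,211),z-.026))
print("blk bottom",tp(a(183,258),.020),tp(a(400,258),.020),"top",tp(a(142,353),-.03),tp(a(438,353),-.03))
```

```text
board end [-1.35492533 43.         60.9534993 ] wall ends [-29.62049425  29.          52.11278032] [25.07022619 29.         52.11082759] long [ 50.97169705  43.         -32.24516504]
inner [-26.52166097  29.          52.11266967] [21.60613923 29.         52.11095128]
board end [-1.35351526 44.6        60.75127564] wall ends [-29.88341924  30.6         51.81128866] [25.3189834  30.6        51.80931767] long [ 51.42562585  44.6        -33.25336737]
inner [-26.75559352  30.6         51.81117698] [21.8224867  30.6        51.80944251]
blk bottom [-20.15748385  20.          45.50057934] [17.94293041 20.         45.49857625] top [-20.00324134 -30.          45.27377975] [ 17.17710131 -30.          45.27049145]
```

The gap to the pusher comes out at about 5 mm, and the block sits 1.2 mm to +x of the trough middle. I correct that and lower it.

Emit:
{"name": "apply_moves", "arguments": {
  "series": [
    {"ax":0,"ay":0,"az":0,"dx":-0.12,"dy":0,"dz":0,"fingers":3.5},
    {"ax":0,"ay":0,"az":0,"dx":0,"dy":0.7,"dz":0,"fingers":3.5},
    {"ax":0,"ay":0,"az":0,"dx":0,"dy":0.7,"dz":0,"fingers":3.5},
    {"ax":0,"ay":0,"az":0,"dx":0,"dy":0.5,"dz":0,"fingers":3.5},
    {"ax":0,"ay":0,"az":0,"dx":0,"dy":0.2,"dz":0,"fingers":3.5},
    {"ax":0,"ay":0,"az":0,"dx":0,"dy":0,"dz":0,"fingers":3.5},
    {"ax":0,"ay":0,"az":0,"dx":0,"dy":0,"dz":0,"fingers":3.5}
  ]
}}

```text
time_s: 8.63
tool_pos: [0.5756, 0.2053, 0.034]
eef_rot: [-0.705, 0.706, -0.049, 0.049]
wrist_force: [-0.5, 0.1, -3.7]
gripper_width: 0.461
```

```bash
python3 st.py w6
```

```text
t 8.6333 pos [0.5756 0.2053 0.034 ] F [-0.5  0.1 -3.7] w 0.461 yaw -7.91 tilt [-0.0003 -0.0003]
guide mm [ 0.5 37.8 34. ]
```

View pics/w6.png

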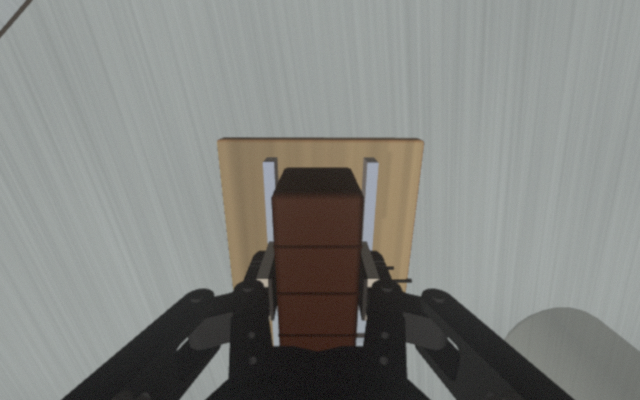

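The block is between the walls. I lower it slowly until it touches.

Emit:
{"name": "apply_moves", "arguments": {
  "series": [
    {"ax":0,"ay":0,"az":0,"dx":0,"dy":0.1,"dz":0,"fingers":3.5},
    {"ax":0,"ay":0,"az":0,"dx":0,"dy":0.1,"dz":0,"fingers":3.5},
    {"ax":0,"ay":0,"az":0,"dx":0,"dy":0,"dz":0,"fingers":3.5},
    {"ax":0,"ay":0,"az":0,"dx":0,"dy":0,"dz":0,"fingers":3.5}
  ]
}}

```text
time_s: 9.02
tool_pos: [0.5757, 0.2055, 0.0324]
eef_rot: [0.706, -0.705, 0.049, -0.049]
wrist_force: [-0.8, -0.2, -3.5]
gripper_width: 0.462
```

Emit:
{"name": "apply_moves", "arguments": {
  "series": [
    {"ax":0,"ay":0,"az":0,"dx":0,"dy":0.1,"dz":0,"fingers":3.5},
    {"ax":0,"ay":0,"az":0,"dx":0,"dy":0,"dz":0,"fingers":3.5},
    {"ax":0,"ay":0,"az":0,"dx":0,"dy":0,"dz":0,"fingers":3.5}
  ]
}}

```text
time_s: 9.27
tool_pos: [0.5757, 0.2055, 0.0323]
eef_rot: [0.706, -0.705, 0.049, -0.049]
wrist_force: [-3.1, -1.0, 5.6]
gripper_width: 0.464
```

Emit:
{"name": "apply_moves", "arguments": {
  "series": [
    {"ax":0,"ay":0,"az":0,"dx":0,"dy":0.1,"dz":0,"fingers":3.5},
    {"ax":0,"ay":0,"az":0,"dx":0,"dy":0,"dz":0,"fingers":3.5},
    {"ax":0,"ay":0,"az":0,"dx":0,"dy":0,"dz":0,"fingers":3.5}
  ]
}}

```text
time_s: 9.52
tool_pos: [0.5757, 0.2055, 0.0323]
eef_rot: [0.706, -0.705, 0.049, -0.049]
wrist_force: [-5.5, -1.5, 12.4]
gripper_width: 0.46
```

Contact is felt. I relax 1.5 mm and open.

Emit:
{"name": "apply_moves", "arguments": {
  "series": [
    {"ax":0,"ay":0,"az":0,"dx":0,"dy":-0.15,"dz":0,"fingers":3.5},
    {"ax":0,"ay":0,"az":0,"dx":0,"dy":0,"dz":0,"fingers":4.2},
    {"ax":0,"ay":0,"az":0,"dx":0,"dy":0,"dz":0,"fingers":5},
    {"ax":0,"ay":0,"az":0,"dx":0,"dy":0,"dz":0,"fingers":6},
    {"ax":0,"ay":0,"az":0,"dx":0,"dy":0,"dz":0,"fingers":6},
    {"ax":0,"ay":0,"az":0,"dx":0,"dy":0,"dz":0,"fingers":6},
    {"ax":0,"ay":0,"az":0,"dx":0,"dy":0,"dz":0,"fingers":6}
  ]
}}

```text
time_s: 10.1
tool_pos: [0.5757, 0.2055, 0.0317]
eef_rot: [0.705, -0.705, 0.049, -0.049]
wrist_force: [0.1, 0.2, -0.7]
gripper_width: 0.704
```

Emit:
{"name": "apply_moves", "arguments": {
  "series": [
    {"ax":0,"ay":0,"az":0,"dx":0,"dy":-1,"dz":0,"fingers":6},
    {"ax":0,"ay":0,"az":0,"dx":0,"dy":-2,"dz":0,"fingers":6},
    {"ax":0,"ay":0,"az":0,"dx":0,"dy":-3,"dz":0,"fingers":6},
    {"ax":0,"ay":0,"az":0,"dx":0,"dy":-3,"dz":0,"fingers":6},
    {"ax":0,"ay":0,"az":0,"dx":0,"dy":-3,"dz":0,"fingers":6},
    {"ax":0,"ay":0,"az":0,"dx":0,"dy":-2,"dz":0,"fingers":6},
    {"ax":0,"ay":0,"az":0,"dx":0,"dy":0,"dz":-3.5,"fingers":0},
    {"ax":0,"ay":0,"az":0,"dx":0,"dy":0,"dz":-3.5,"fingers":0},
    {"ax":0,"ay":0,"az":0,"dx":0,"dy":0,"dz":-3.5,"fingers":0},
    {"ax":0,"ay":0,"az":0,"dx":0,"dy":0,"dz":-1.5,"fingers":0},
    {"ax":0,"ay":0,"az":0,"dx":0,"dy":0,"dz":0,"fingers":0},
    {"ax":0,"ay":0,"az":0,"dx":0,"dy":0,"dz":0,"fingers":0}
  ]
}}

```text
time_s: 11.1
tool_pos: [0.5593, 0.086, 0.1725]
eef_rot: [0.706, -0.705, 0.049, -0.05]
wrist_force: [-0.6, 1.5, 0.3]
gripper_width: 0.0
```

```bash
python3 st.py w7;  python3 - <<'E'
from h import *
w=cv2.imread("pics/w7.png")
cv2.imwrite("pics/w7a.png",cv2.resize(w[0:240,200:420],None,fx=2.4,fy=2.4,interpolation=cv2.INTER_CUBIC))
E
```

```text
t 11.1 pos [0.5593 0.086  0.1725] F [-0.6  1.5  0.3] w 0.0 yaw -8.03 tilt [0.0009 0.0012]
guide mm [  0.9 -82.5 172.5]
```

View pics/w7.png

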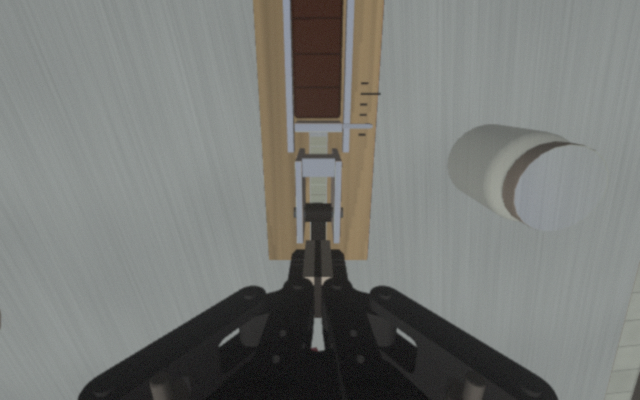

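View pics/w7a.png

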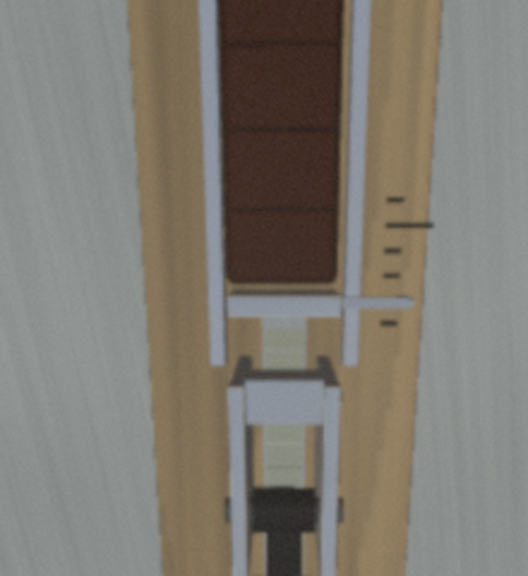

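The block lies flat and straight between the walls, its rear edge at crop v≈283 and the pusher front edge at v≈294. I compute the gap and the pad position.

Run:
```python
from h import *
T=np.load("w7.npy");a=lambda x,y:(200+x/2.4-.3,y/2.4-.3)
p=np.array([.5698,.1679,0]);M=R.from_euler('z',-.1384).as_matrix()
L=lambda uv,z:(M.T@(pix("wrist",T,uv,z)-p)*1e3).round(1)
print("blk rear",L(a(228,283),.062),L(a(337,283),.062),"pusher",L(a(230,295),.048),L(a(340,294),.048),"long",L(a(390,225),.012),"walls",L(a(225,365),.026),L(a(345,365),.026),"piv",L(a(285,508),.07))
```

```text
blk rear [-19.7 -14.7  62. ] [ 19.1 -14.8  62. ] pusher [-20.1 -20.   48. ] [ 21.4 -19.7  48. ] long [44.4  5.2 12. ] walls [-24.6 -50.5  26. ] [ 26.1 -50.6  26. ] piv [  0.5 -97.7  70. ]
```

The gap is about 5 mm. Now I go over the pad.

Emit:
{"name": "apply_moves", "arguments": {
  "series": [
    {"ax":0,"ay":0,"az":0,"dx":-0.03,"dy":0,"dz":-2.5,"fingers":0},
    {"ax":0,"ay":0,"az":0,"dx":0,"dy":0,"dz":-3,"fingers":0},
    {"ax":0,"ay":0,"az":0,"dx":0,"dy":0,"dz":-2.4,"fingers":0},
    {"ax":0,"ay":0,"az":0,"dx":0,"dy":2,"dz":0,"fingers":0},
    {"ax":0,"ay":0,"az":0,"dx":0,"dy":2,"dz":0,"fingers":0},
    {"ax":0,"ay":0,"az":0,"dx":0,"dy":2,"dz":0,"fingers":0},
    {"ax":0,"ay":0,"az":0,"dx":0,"dy":0.8,"dz":0,"fingers":0},
    {"ax":0,"ay":0,"az":0,"dx":0,"dy":0,"dz":0,"fingers":0},
    {"ax":0,"ay":0,"az":0,"dx":0,"dy":0,"dz":0,"fingers":0}
  ]
}}

```text
time_s: 11.9
tool_pos: [0.5484, 0.0095, 0.1039]
eef_rot: [0.705, -0.705, 0.048, -0.048]
wrist_force: [0.1, 0.1, -0.5]
gripper_width: 0.0
```

```bash
python3 st.py w8;  python3 - <<'E'
from h import *
t=ctrl.camera("scene")
cv2.imwrite("pics/s8a.png",cv2.convertScaleAbs(cv2.resize(t[120:230,280:410],None,fx=5,fy=5,interpolation=cv2.INTER_CUBIC),alpha=1.4))
E
```

```text
t 11.9 pos [0.5484 0.0095 0.1039] F [ 0.1  0.1 -0.5] w 0.0 yaw -7.79 tilt [-0.0001  0.    ]
guide mm [   0.7 -159.8  103.9]
```

View pics/w8.png

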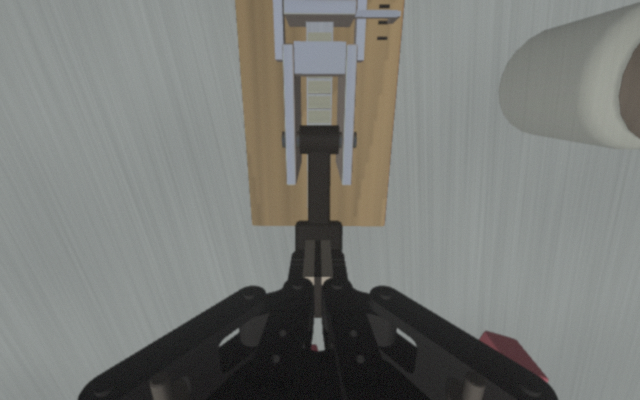

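View pics/s8a.png

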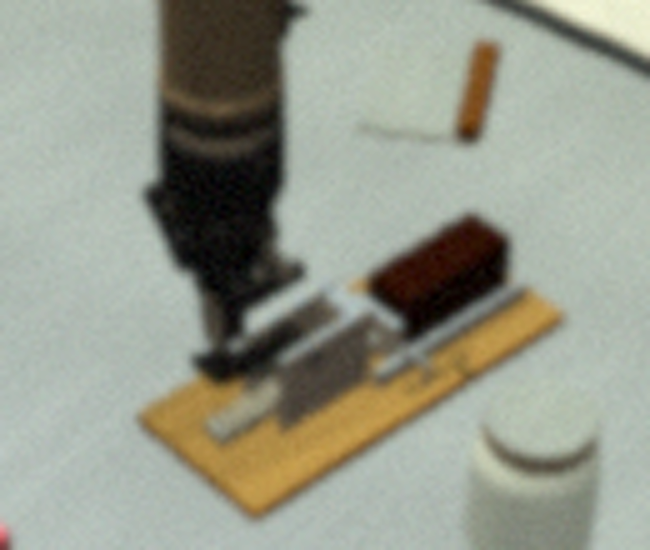

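The fingers are centred over the pad, pad edges at u=296 and 343 and fingers at 319. First stroke.

Emit:
{"name": "apply_moves", "arguments": {
  "series": [
    {"ax":0,"ay":0,"az":0,"dx":0,"dy":0.6,"dz":0,"fingers":0},
    {"ax":0,"ay":0,"az":0,"dx":0,"dy":0.6,"dz":0,"fingers":0},
    {"ax":0,"ay":0,"az":0,"dx":0,"dy":0.3,"dz":0,"fingers":0},
    {"ax":0,"ay":0,"az":0,"dx":0,"dy":0.3,"dz":0,"fingers":0},
    {"ax":0,"ay":0,"az":0,"dx":0,"dy":0.3,"dz":0,"fingers":0},
    {"ax":0,"ay":0,"az":0,"dx":0,"dy":0.3,"dz":0,"fingers":0},
    {"ax":0,"ay":0,"az":0,"dx":0,"dy":0,"dz":0,"fingers":0},
    {"ax":0,"ay":0,"az":0,"dx":0,"dy":0,"dz":0,"fingers":0}
  ]
}}

```text
time_s: 12.67
tool_pos: [0.5479, 0.0082, 0.0797]
eef_rot: [-0.705, 0.705, -0.049, 0.049]
wrist_force: [-1.0, -0.8, 1.5]
gripper_width: 0.0
```

Emit:
{"name": "apply_moves", "arguments": {
  "series": [
    {"ax":0,"ay":0,"az":0,"dx":0,"dy":0.3,"dz":0,"fingers":0},
    {"ax":0,"ay":0,"az":0,"dx":0,"dy":0.3,"dz":0,"fingers":0},
    {"ax":0,"ay":0,"az":0,"dx":0,"dy":0.3,"dz":0,"fingers":0},
    {"ax":0,"ay":0,"az":0,"dx":0,"dy":0,"dz":0,"fingers":0},
    {"ax":0,"ay":0,"az":0,"dx":0,"dy":0,"dz":0,"fingers":0}
  ]
}}

```text
time_s: 13.08
tool_pos: [0.5483, 0.0076, 0.0709]
eef_rot: [-0.705, 0.706, -0.049, 0.049]
wrist_force: [-0.0, -2.9, 3.9]
gripper_width: 0.001
```

Emit:
{"name": "apply_moves", "arguments": {
  "series": [
    {"ax":0,"ay":0,"az":0,"dx":0,"dy":0.2,"dz":0,"fingers":0},
    {"ax":0,"ay":0,"az":0,"dx":0,"dy":0.2,"dz":0,"fingers":0},
    {"ax":0,"ay":0,"az":0,"dx":0,"dy":0,"dz":0,"fingers":0},
    {"ax":0,"ay":0,"az":0,"dx":0,"dy":0,"dz":0,"fingers":0}
  ]
}}

```text
time_s: 13.42
tool_pos: [0.5483, 0.0074, 0.067]
eef_rot: [-0.705, 0.706, -0.049, 0.049]
wrist_force: [-0.4, -4.3, 4.0]
gripper_width: -0.0
```

Emit:
{"name": "apply_moves", "arguments": {
  "series": [
    {"ax":0,"ay":0,"az":0,"dx":0,"dy":0.1,"dz":0,"fingers":0},
    {"ax":0,"ay":0,"az":0,"dx":0,"dy":0.1,"dz":0,"fingers":0},
    {"ax":0,"ay":0,"az":0,"dx":0,"dy":0,"dz":0,"fingers":0}
  ]
}}

```text
time_s: 13.67
tool_pos: [0.5483, 0.0074, 0.0651]
eef_rot: [-0.705, 0.706, -0.049, 0.049]
wrist_force: [-0.7, -4.2, 5.8]
gripper_width: 0.001
```

Emit:
{"name": "apply_moves", "arguments": {
  "series": [
    {"ax":0,"ay":0,"az":0,"dx":0,"dy":0.1,"dz":0,"fingers":0},
    {"ax":0,"ay":0,"az":0,"dx":0,"dy":0,"dz":0,"fingers":0}
  ]
}}

```text
time_s: 13.83
tool_pos: [0.5483, 0.0074, 0.0642]
eef_rot: [-0.705, 0.706, -0.049, 0.049]
wrist_force: [-0.8, -4.5, 6.2]
gripper_width: -0.002
```

Emit:
{"name": "apply_moves", "arguments": {
  "series": [
    {"ax":0,"ay":0,"az":0,"dx":0,"dy":0.1,"dz":0,"fingers":0},
    {"ax":0,"ay":0,"az":0,"dx":0,"dy":0,"dz":0,"fingers":0}
  ]
}}

```text
time_s: 14.0
tool_pos: [0.5483, 0.0074, 0.0632]
eef_rot: [-0.705, 0.706, -0.049, 0.049]
wrist_force: [-1.3, -4.5, 6.4]
gripper_width: 0.0
```

Emit:
{"name": "apply_moves", "arguments": {
  "series": [
    {"ax":0,"ay":0,"az":0,"dx":0,"dy":0.1,"dz":0,"fingers":0},
    {"ax":0,"ay":0,"az":0,"dx":0,"dy":0,"dz":0,"fingers":0}
  ]
}}

```text
time_s: 14.17
tool_pos: [0.5483, 0.0074, 0.0622]
eef_rot: [-0.705, 0.706, -0.049, 0.049]
wrist_force: [-0.4, -4.1, 5.9]
gripper_width: 0.002
```

Emit:
{"name": "apply_moves", "arguments": {
  "series": [
    {"ax":0,"ay":0,"az":0,"dx":0,"dy":0.1,"dz":0,"fingers":0},
    {"ax":0,"ay":0,"az":0,"dx":0,"dy":0,"dz":0,"fingers":0}
  ]
}}

```text
time_s: 14.33
tool_pos: [0.5483, 0.0075, 0.0611]
eef_rot: [-0.705, 0.706, -0.049, 0.049]
wrist_force: [-0.1, -3.7, 2.6]
gripper_width: -0.002
```

Emit:
{"name": "apply_moves", "arguments": {
  "series": [
    {"ax":0,"ay":0,"az":0,"dx":0,"dy":0.05,"dz":0,"fingers":0},
    {"ax":0,"ay":0,"az":0,"dx":0,"dy":0,"dz":0,"fingers":0},
    {"ax":0,"ay":0,"az":0,"dx":0,"dy":0,"dz":0,"fingers":0}
  ]
}}

```text
time_s: 14.58
tool_pos: [0.5483, 0.0076, 0.0605]
eef_rot: [-0.705, 0.706, -0.049, 0.049]
wrist_force: [0.7, -5.0, 4.5]
gripper_width: -0.002
```

Emit:
{"name": "apply_moves", "arguments": {
  "series": [
    {"ax":0,"ay":0,"az":0,"dx":0,"dy":0.05,"dz":0,"fingers":0},
    {"ax":0,"ay":0,"az":0,"dx":0,"dy":0,"dz":0,"fingers":0},
    {"ax":0,"ay":0,"az":0,"dx":0,"dy":0,"dz":0,"fingers":0}
  ]
}}

```text
time_s: 14.83
tool_pos: [0.5483, 0.0076, 0.0601]
eef_rot: [-0.705, 0.706, -0.049, 0.049]
wrist_force: [-0.3, -5.1, 6.4]
gripper_width: -0.001
```

Emit:
{"name": "apply_moves", "arguments": {
  "series": [
    {"ax":0,"ay":0,"az":0,"dx":0,"dy":0.06,"dz":0,"fingers":0},
    {"ax":0,"ay":0,"az":0,"dx":0,"dy":0,"dz":0,"fingers":0}
  ]
}}

```text
time_s: 15.0
tool_pos: [0.5483, 0.0076, 0.0597]
eef_rot: [-0.705, 0.706, -0.049, 0.049]
wrist_force: [-1.6, -5.2, 8.1]
gripper_width: -0.001
```

Emit:
{"name": "apply_moves", "arguments": {
  "series": [
    {"ax":0,"ay":0,"az":0,"dx":0,"dy":0.06,"dz":0,"fingers":0},
    {"ax":0,"ay":0,"az":0,"dx":0,"dy":0,"dz":0,"fingers":0}
  ]
}}

```text
time_s: 15.17
tool_pos: [0.5484, 0.0077, 0.0594]
eef_rot: [-0.705, 0.705, -0.049, 0.049]
wrist_force: [-1.8, -5.1, 10.6]
gripper_width: 0.0
```

Emit:
{"name": "apply_moves", "arguments": {
  "series": [
    {"ax":0,"ay":0,"az":0,"dx":0,"dy":0.03,"dz":0,"fingers":0},
    {"ax":0,"ay":0,"az":0,"dx":0,"dy":0,"dz":0,"fingers":0}
  ]
}}

```text
time_s: 15.33
tool_pos: [0.5484, 0.0076, 0.0592]
eef_rot: [-0.705, 0.705, -0.049, 0.049]
wrist_force: [-1.6, -4.6, 11.2]
gripper_width: 0.0
```

Home at 11 N. I let it up and look.

Emit:
{"name": "apply_moves", "arguments": {
  "series": [
    {"ax":0,"ay":0,"az":0,"dx":0,"dy":-0.5,"dz":0,"fingers":0},
    {"ax":0,"ay":0,"az":0,"dx":0,"dy":-1,"dz":0,"fingers":0},
    {"ax":0,"ay":0,"az":0,"dx":0,"dy":-1,"dz":0,"fingers":0},
    {"ax":0,"ay":0,"az":0,"dx":0,"dy":-1,"dz":0,"fingers":0},
    {"ax":0,"ay":0,"az":0,"dx":0,"dy":-1.05,"dz":0,"fingers":0},
    {"ax":0,"ay":0,"az":0,"dx":0,"dy":-3,"dz":0,"fingers":0},
    {"ax":0,"ay":0,"az":0,"dx":0,"dy":-3,"dz":0,"fingers":0},
    {"ax":0,"ay":0,"az":0,"dx":0,"dy":0,"dz":0,"fingers":0},
    {"ax":0,"ay":0,"az":0,"dx":0,"dy":0,"dz":0,"fingers":0}
  ]
}}

```text
time_s: 16.08
tool_pos: [0.5493, 0.009, 0.1661]
eef_rot: [0.706, -0.705, 0.047, -0.05]
wrist_force: [-0.1, 0.0, -0.6]
gripper_width: -0.002
```

```bash
python3 st.py w9;  python3 - <<'E'
from h import *
w=cv2.imread("pics/w9.png")
cv2.imwrite("pics/w9a.png",cv2.resize(w[0:240,220:440],None,fx=2.4,fy=2.4,interpolation=cv2.INTER_CUBIC))
E
```

```text
t 16.0833 pos [0.5493 0.009  0.1661] F [-0.1  0.  -0.6] w -0.002 yaw -7.86 tilt [0.0042 0.0019]
guide mm [   1.7 -160.2  166.1]
```

View pics/w9a.png

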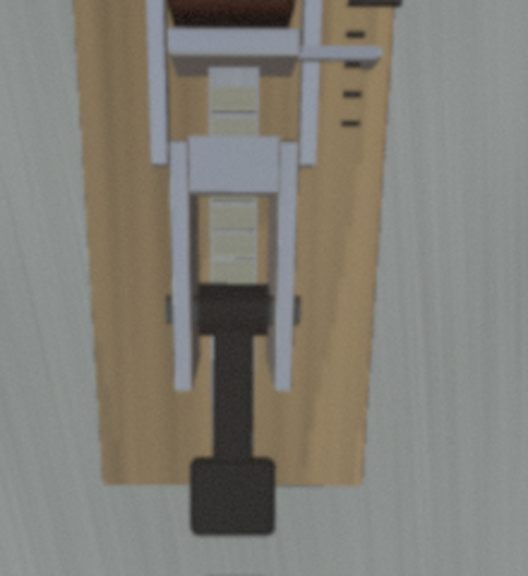

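The pointer now covers mark 2, with marks 1 and 0 behind it and mark 3 and the long mark ahead. Feed is 0.02 and the lever is fully up. Second stroke.

Emit:
{"name": "apply_moves", "arguments": {
  "series": [
    {"ax":0,"ay":0,"az":0,"dx":0,"dy":3,"dz":0,"fingers":0},
    {"ax":0,"ay":0,"az":0,"dx":0,"dy":3,"dz":0,"fingers":0},
    {"ax":0,"ay":0,"az":0,"dx":0,"dy":0.6,"dz":0,"fingers":0},
    {"ax":0,"ay":0,"az":0,"dx":0,"dy":0.6,"dz":0,"fingers":0},
    {"ax":0,"ay":0,"az":0,"dx":0,"dy":0.3,"dz":0,"fingers":0},
    {"ax":0,"ay":0,"az":0,"dx":0,"dy":0.3,"dz":0,"fingers":0},
    {"ax":0,"ay":0,"az":0,"dx":0,"dy":0.3,"dz":0,"fingers":0},
    {"ax":0,"ay":0,"az":0,"dx":0,"dy":0.3,"dz":0,"fingers":0},
    {"ax":0,"ay":0,"az":0,"dx":0,"dy":0.3,"dz":0,"fingers":0},
    {"ax":0,"ay":0,"az":0,"dx":0,"dy":0.3,"dz":0,"fingers":0},
    {"ax":0,"ay":0,"az":0,"dx":0,"dy":0.3,"dz":0,"fingers":0},
    {"ax":0,"ay":0,"az":0,"dx":0,"dy":0,"dz":0,"fingers":0}
  ]
}}

```text
time_s: 17.13
tool_pos: [0.5487, 0.0071, 0.0711]
eef_rot: [-0.705, 0.706, -0.048, 0.05]
wrist_force: [-0.1, -4.1, 4.6]
gripper_width: 0.001
```

Emit:
{"name": "apply_moves", "arguments": {
  "series": [
    {"ax":0,"ay":0,"az":0,"dx":0,"dy":0.2,"dz":0,"fingers":0},
    {"ax":0,"ay":0,"az":0,"dx":0,"dy":0.2,"dz":0,"fingers":0},
    {"ax":0,"ay":0,"az":0,"dx":0,"dy":0.2,"dz":0,"fingers":0},
    {"ax":0,"ay":0,"az":0,"dx":0,"dy":0.2,"dz":0,"fingers":0},
    {"ax":0,"ay":0,"az":0,"dx":0,"dy":0.1,"dz":0,"fingers":0},
    {"ax":0,"ay":0,"az":0,"dx":0,"dy":0,"dz":0,"fingers":0},
    {"ax":0,"ay":0,"az":0,"dx":0,"dy":0,"dz":0,"fingers":0}
  ]
}}

```text
time_s: 17.72
tool_pos: [0.5487, 0.0068, 0.0627]
eef_rot: [-0.705, 0.706, -0.048, 0.05]
wrist_force: [-0.6, -4.9, 7.1]
gripper_width: -0.002
```

Emit:
{"name": "apply_moves", "arguments": {
  "series": [
    {"ax":0,"ay":0,"az":0,"dx":0,"dy":0.1,"dz":0,"fingers":0},
    {"ax":0,"ay":0,"az":0,"dx":0,"dy":0.1,"dz":0,"fingers":0},
    {"ax":0,"ay":0,"az":0,"dx":0,"dy":0,"dz":0,"fingers":0}
  ]
}}

```text
time_s: 17.97
tool_pos: [0.5487, 0.0069, 0.0607]
eef_rot: [-0.705, 0.706, -0.048, 0.05]
wrist_force: [-0.2, -5.2, 7.4]
gripper_width: -0.0
```

Emit:
{"name": "apply_moves", "arguments": {
  "series": [
    {"ax":0,"ay":0,"az":0,"dx":0,"dy":0.05,"dz":0,"fingers":0},
    {"ax":0,"ay":0,"az":0,"dx":0,"dy":0,"dz":0,"fingers":0},
    {"ax":0,"ay":0,"az":0,"dx":0,"dy":0,"dz":0,"fingers":0}
  ]
}}

```text
time_s: 18.22
tool_pos: [0.5487, 0.007, 0.0602]
eef_rot: [-0.705, 0.706, -0.048, 0.05]
wrist_force: [-1.2, -4.2, 7.2]
gripper_width: -0.003
```

Emit:
{"name": "apply_moves", "arguments": {
  "series": [
    {"ax":0,"ay":0,"az":0,"dx":0,"dy":0.05,"dz":0,"fingers":0},
    {"ax":0,"ay":0,"az":0,"dx":0,"dy":0,"dz":0,"fingers":0},
    {"ax":0,"ay":0,"az":0,"dx":0,"dy":0,"dz":0,"fingers":0}
  ]
}}

```text
time_s: 18.47
tool_pos: [0.5487, 0.007, 0.0597]
eef_rot: [-0.705, 0.706, -0.048, 0.05]
wrist_force: [-1.4, -4.1, 7.8]
gripper_width: 0.003
```

Emit:
{"name": "apply_moves", "arguments": {
  "series": [
    {"ax":0,"ay":0,"az":0,"dx":0,"dy":0.05,"dz":0,"fingers":0},
    {"ax":0,"ay":0,"az":0,"dx":0,"dy":0,"dz":0,"fingers":0},
    {"ax":0,"ay":0,"az":0,"dx":0,"dy":0,"dz":0,"fingers":0}
  ]
}}

```text
time_s: 18.72
tool_pos: [0.5488, 0.007, 0.0594]
eef_rot: [-0.705, 0.706, -0.048, 0.05]
wrist_force: [-0.7, -5.0, 9.8]
gripper_width: -0.002
```

Emit:
{"name": "apply_moves", "arguments": {
  "series": [
    {"ax":0,"ay":0,"az":0,"dx":0,"dy":0.04,"dz":0,"fingers":0},
    {"ax":0,"ay":0,"az":0,"dx":0,"dy":0,"dz":0,"fingers":0},
    {"ax":0,"ay":0,"az":0,"dx":0,"dy":0,"dz":0,"fingers":0}
  ]
}}

```text
time_s: 18.97
tool_pos: [0.5488, 0.007, 0.0592]
eef_rot: [-0.705, 0.706, -0.048, 0.05]
wrist_force: [-0.9, -4.4, 10.0]
gripper_width: 0.001
```

Emit:
{"name": "apply_moves", "arguments": {
  "series": [
    {"ax":0,"ay":0,"az":0,"dx":0,"dy":0.05,"dz":0,"fingers":0},
    {"ax":0,"ay":0,"az":0,"dx":0,"dy":0,"dz":0,"fingers":0}
  ]
}}

```text
time_s: 19.13
tool_pos: [0.5489, 0.0071, 0.0589]
eef_rot: [-0.705, 0.706, -0.048, 0.05]
wrist_force: [-2.4, -4.5, 12.5]
gripper_width: 0.002
```

Emit:
{"name": "apply_moves", "arguments": {
  "series": [
    {"ax":0,"ay":0,"az":0,"dx":0,"dy":-0.54,"dz":0,"fingers":0},
    {"ax":0,"ay":0,"az":0,"dx":0,"dy":-1,"dz":0,"fingers":0},
    {"ax":0,"ay":0,"az":0,"dx":0,"dy":-1,"dz":0,"fingers":0},
    {"ax":0,"ay":0,"az":0,"dx":0,"dy":-1,"dz":0,"fingers":0},
    {"ax":0,"ay":0,"az":0,"dx":0,"dy":-1.1,"dz":0,"fingers":0},
    {"ax":0,"ay":0,"az":0,"dx":0,"dy":-3,"dz":0,"fingers":0},
    {"ax":0,"ay":0,"az":0,"dx":0,"dy":-3,"dz":0,"fingers":0},
    {"ax":0,"ay":0,"az":0,"dx":0,"dy":0,"dz":0,"fingers":0},
    {"ax":0,"ay":0,"az":0,"dx":0,"dy":0,"dz":0,"fingers":0}
  ]
}}

```text
time_s: 19.88
tool_pos: [0.5493, 0.0089, 0.1662]
eef_rot: [0.706, -0.705, 0.047, -0.05]
wrist_force: [-0.3, -0.1, -0.5]
gripper_width: -0.002
```

```bash
python3 st.py w10;  python3 - <<'E'
from h import *
w=cv2.imread("pics/w10.png")
cv2.imwrite("pics/w10a.png",cv2.resize(w[0:240,220:440],None,fx=2.4,fy=2.4,interpolation=cv2.INTER_CUBIC))
t=ctrl.camera("top")
cv2.imwrite("pics/t10a.png",cv2.convertScaleAbs(cv2.resize(t[185:245,225:325],None,fx=8,fy=8,interpolation=cv2.INTER_CUBIC),alpha=1.5))
E
```

```text
t 19.8833 pos [0.5493 0.0089 0.1662] F [-0.3 -0.1 -0.5] w -0.002 yaw -7.87 tilt [0.0042 0.0018]
guide mm [   1.6 -160.3  166.2]
```

View pics/w10a.png

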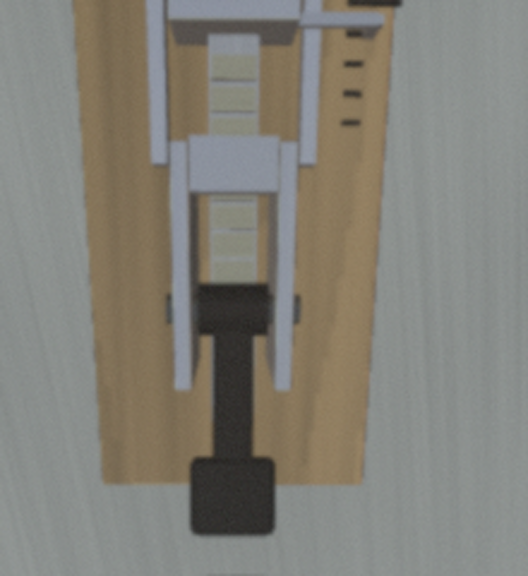

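View pics/t10a.png

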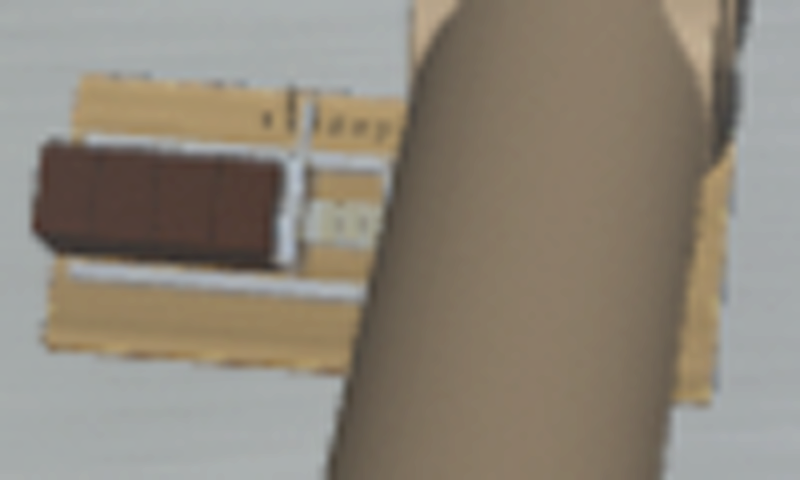

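The pointer is over mark 3, with three marks behind it and the long mark still ahead. Feed is 0.03, so one last stroke.

Emit:
{"name": "apply_moves", "arguments": {
  "series": [
    {"ax":0,"ay":0,"az":0,"dx":0,"dy":3,"dz":0,"fingers":0},
    {"ax":0,"ay":0,"az":0,"dx":0,"dy":3,"dz":0,"fingers":0},
    {"ax":0,"ay":0,"az":0,"dx":0,"dy":0.6,"dz":0,"fingers":0},
    {"ax":0,"ay":0,"az":0,"dx":0,"dy":0.6,"dz":0,"fingers":0},
    {"ax":0,"ay":0,"az":0,"dx":0,"dy":0.3,"dz":0,"fingers":0},
    {"ax":0,"ay":0,"az":0,"dx":0,"dy":0.3,"dz":0,"fingers":0},
    {"ax":0,"ay":0,"az":0,"dx":0,"dy":0.3,"dz":0,"fingers":0},
    {"ax":0,"ay":0,"az":0,"dx":0,"dy":0.3,"dz":0,"fingers":0},
    {"ax":0,"ay":0,"az":0,"dx":0,"dy":0.3,"dz":0,"fingers":0},
    {"ax":0,"ay":0,"az":0,"dx":0,"dy":0.3,"dz":0,"fingers":0},
    {"ax":0,"ay":0,"az":0,"dx":0,"dy":0.3,"dz":0,"fingers":0},
    {"ax":0,"ay":0,"az":0,"dx":0,"dy":0,"dz":0,"fingers":0}
  ]
}}

```text
time_s: 20.98
tool_pos: [0.5488, 0.0071, 0.0711]
eef_rot: [-0.705, 0.706, -0.048, 0.05]
wrist_force: [0.4, -3.5, 4.2]
gripper_width: 0.001
```

Emit:
{"name": "apply_moves", "arguments": {
  "series": [
    {"ax":0,"ay":0,"az":0,"dx":0,"dy":0.2,"dz":0,"fingers":0},
    {"ax":0,"ay":0,"az":0,"dx":0,"dy":0.2,"dz":0,"fingers":0},
    {"ax":0,"ay":0,"az":0,"dx":0,"dy":0.2,"dz":0,"fingers":0},
    {"ax":0,"ay":0,"az":0,"dx":0,"dy":0.2,"dz":0,"fingers":0},
    {"ax":0,"ay":0,"az":0,"dx":0,"dy":0.1,"dz":0,"fingers":0},
    {"ax":0,"ay":0,"az":0,"dx":0,"dy":0,"dz":0,"fingers":0},
    {"ax":0,"ay":0,"az":0,"dx":0,"dy":0,"dz":0,"fingers":0}
  ]
}}

```text
time_s: 21.57
tool_pos: [0.5487, 0.0068, 0.0627]
eef_rot: [-0.705, 0.706, -0.048, 0.05]
wrist_force: [-0.6, -5.4, 7.6]
gripper_width: 0.001
```

Emit:
{"name": "apply_moves", "arguments": {
  "series": [
    {"ax":0,"ay":0,"az":0,"dx":0,"dy":0.1,"dz":0,"fingers":0},
    {"ax":0,"ay":0,"az":0,"dx":0,"dy":0.1,"dz":0,"fingers":0},
    {"ax":0,"ay":0,"az":0,"dx":0,"dy":0,"dz":0,"fingers":0}
  ]
}}

```text
time_s: 21.82
tool_pos: [0.5487, 0.0069, 0.0607]
eef_rot: [-0.705, 0.706, -0.048, 0.05]
wrist_force: [-0.5, -4.2, 7.0]
gripper_width: 0.003
```

Emit:
{"name": "apply_moves", "arguments": {
  "series": [
    {"ax":0,"ay":0,"az":0,"dx":0,"dy":0.05,"dz":0,"fingers":0},
    {"ax":0,"ay":0,"az":0,"dx":0,"dy":0.05,"dz":0,"fingers":0},
    {"ax":0,"ay":0,"az":0,"dx":0,"dy":0,"dz":0,"fingers":0}
  ]
}}

```text
time_s: 22.07
tool_pos: [0.5488, 0.007, 0.0597]
eef_rot: [-0.705, 0.706, -0.048, 0.05]
wrist_force: [-0.7, -4.4, 6.9]
gripper_width: 0.001
```

Emit:
{"name": "apply_moves", "arguments": {
  "series": [
    {"ax":0,"ay":0,"az":0,"dx":0,"dy":0.05,"dz":0,"fingers":0},
    {"ax":0,"ay":0,"az":0,"dx":0,"dy":0.04,"dz":0,"fingers":0},
    {"ax":0,"ay":0,"az":0,"dx":0,"dy":0,"dz":0,"fingers":0}
  ]
}}

```text
time_s: 22.32
tool_pos: [0.5488, 0.007, 0.0591]
eef_rot: [-0.705, 0.706, -0.048, 0.05]
wrist_force: [-1.9, -4.1, 10.5]
gripper_width: 0.003
```

Emit:
{"name": "apply_moves", "arguments": {
  "series": [
    {"ax":0,"ay":0,"az":0,"dx":0,"dy":0.05,"dz":0,"fingers":0},
    {"ax":0,"ay":0,"az":0,"dx":0,"dy":0,"dz":0,"fingers":0}
  ]
}}

```text
time_s: 22.48
tool_pos: [0.5488, 0.007, 0.0588]
eef_rot: [-0.705, 0.706, -0.048, 0.05]
wrist_force: [-2.3, -4.0, 12.0]
gripper_width: -0.003
```

Home at 12 N. I release, rise, and move up for a good view of the scale.

Emit:
{"name": "apply_moves", "arguments": {
  "series": [
    {"ax":0,"ay":0,"az":0,"dx":0,"dy":-0.54,"dz":0,"fingers":0},
    {"ax":0,"ay":0,"az":0,"dx":0,"dy":-1,"dz":0,"fingers":0},
    {"ax":0,"ay":0,"az":0,"dx":0,"dy":-1,"dz":0,"fingers":0},
    {"ax":0,"ay":0,"az":0,"dx":0,"dy":-1,"dz":0,"fingers":0},
    {"ax":0,"ay":0,"az":0,"dx":0,"dy":-1.1,"dz":0,"fingers":0},
    {"ax":0,"ay":0,"az":0,"dx":0,"dy":-3,"dz":0,"fingers":0},
    {"ax":0,"ay":0,"az":0,"dx":0,"dy":-3,"dz":0,"fingers":0},
    {"ax":0,"ay":0,"az":0,"dx":0,"dy":-2,"dz":2.5,"fingers":0},
    {"ax":0,"ay":0,"az":0,"dx":0,"dy":0,"dz":3.5,"fingers":0},
    {"ax":0,"ay":0,"az":0,"dx":0,"dy":0,"dz":2,"fingers":0},
    {"ax":0,"ay":0,"az":0,"dx":0,"dy":0,"dz":0,"fingers":0},
    {"ax":0,"ay":0,"az":0,"dx":0,"dy":0,"dz":0,"fingers":0}
  ]
}}

```text
time_s: 23.48
tool_pos: [0.5587, 0.0895, 0.1842]
eef_rot: [0.706, -0.705, 0.047, -0.047]
wrist_force: [0.1, 0.7, 0.5]
gripper_width: 0.003
```

```bash
python3 st.py w11;  python3 - <<'E'
from h import *
w=cv2.imread("pics/w11.png")
cv2.imwrite("pics/w11a.png",cv2.resize(w[0:240,220:440],None,fx=2.4,fy=2.4,interpolation=cv2.INTER_CUBIC))
t=ctrl.camera("scene");cv2.imwrite("pics/s11.png",t)
E
```

```text
t 23.4833 pos [0.5587 0.0895 0.1842] F [0.1 0.7 0.5] w 0.003 yaw -7.68 tilt [-0.0001  0.0005]
guide mm [-1.000e-01 -7.910e+01  1.842e+02]
```

View pics/w11a.png

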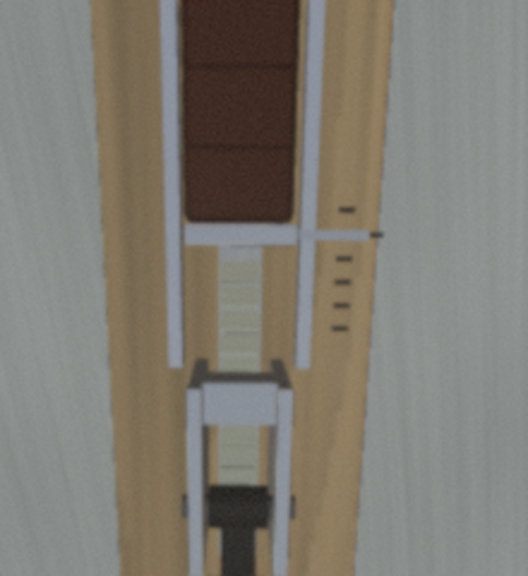

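View pics/s11.png

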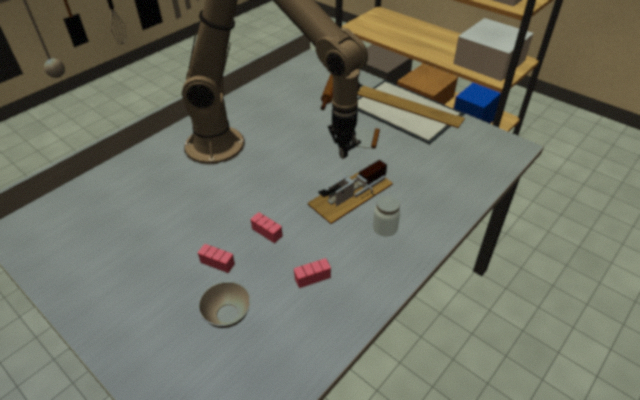

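The pointer lies on the long mark, whose end shows past the tip at crop (376,235). One mark is ahead and four are behind. The block is straight against the pusher, and the lever is up. Handing in.

```bash
python3 -c "
from workcell import ctrl
print(ctrl.close_job())"
```

```text
the job is handed in; nothing more can be done
None
```

I laid the dark block in the trough, flat and lengthwise, with its end about 5 mm from the pusher, and let go of it. The feed started at 0.01, so I gave the thumb lever three full strokes, and the pointer now stands on the long mark. Each stroke ended at 11 to 12.5 N on the stop and was followed by a full release.

- **Last checks:** the final wrist picture shows four short marks behind the pointer and one ahead. The block is straight against the pusher. The scene picture shows the bowl, the jar and the pink blocks where they were. The gripper was clear of everything, and the job was handed in at about 23.6 s of the 72 s.
- **Disagreements:** the fixed cameras and the wrist camera placed the guide 2 to 3 mm apart. I placed the block by the wrist camera.
- **Refused calls:** my first three move calls were refused because rows need all their fields. Nothing moved.

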